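# Lay out the button tins and lock away the blades

### The arm

A 6-joint arm with a two-finger parallel gripper is mounted at the origin on the work surface. World frame = base frame: x ahead of the robot, y to its left, z up, the work surface at z = 0. Lengths are in mm, angles in rad, forces in N, time in s.
With the tool pointing down it reaches from about 350 to 875 mm from the base axis. Payload 4.2 kg.
Tool frame: the origin (TCP) lies where the fingers leave the gripper's body, on its centre line; the fingertips stand 73 mm ahead of it and the grasp point (between the pads) lies 54 mm ahead of it; z points along the fingers, y is the direction in which the jaws open and shut (so a half turn about z gives the same grasp; the last joint's range is limited). The gripper opens to 85 mm and grips with 20 to 120 N. Pads are 22 mm wide; open, the fingers measure 114 mm over their backs; the gripper's body (76 mm by 85 mm) begins 54 mm behind the grasp point. The pads swing forward as they close: fully open they stand 13 mm farther back than shut.
Start: joints at [1.386, 0.385, 0.008, 0, -1.194, -0.259], TCP at [268.325, 564.448, 303.912] pointing down, gripper open.
Joint ranges: [-3.14, 3.14], [-1.21, 2.06], [-1.07, 1.41], [-3.16, 2.05], [-2.99, -0.16], [-3.1, 3.1]. Speed limits (rad/s): [2.79, 2.79, 3.14, 3.14, 3.14, 3.14].

### API

Orientations are given as a unit quaternion [x, y, z, w].
In Python, from bench import arm gives the robot as it stands.
- The arm moves only by the tool apply_moves, never from a script. Its argument "increments" is a list that holds one entry, the list of rows, each a list of 7 numbers: the shift along the tool's x, y, z scaled (see below), then the turn, a rotation vector about the tool's x, y, z scaled (see below), then the gripper's target within -1 to 1 (fully open at 1, half-way at 0, shut at -1). A call has 1 to 10 rows; each row is the pose to reach, as a shift and turn from the pose commanded when the call began, along the tool's axes at that moment; what a row does not reach only later rows make up. The controller multiplies each number of a shift by 100 mm and each number of a turn by 0.5 rad. A row lasts 1/10 s, in which the tool goes at most 50 mm and 8.59 degrees, less where a joint would pass 70% of its speed; a pose out of reach is approached as far as the arm can. A call with a number of a shift or a turn outside -1 to 1 is refused whole. A call with a gripper value outside its range is refused whole. The fingers move at their own pace and stop on an object; the grip force is fixed at half the most. Time passes only in rows, so rows that repeat a pose let the fingers close. It gives the time, the measured TCP pose, the force and the opening at its end, in the units of the state.
- arm.read_state(): the state, without advancing time (a new reading comes with each control period).
- arm.get_image(name): name is "scene" or "top" or "wrist"; returns a dict with "img" (384x512x3 uint8, red, green, blue), "fx", "fy", "cx", "cy" (pixels), "pose" (4x4, takes a point from camera to world coordinates). Camera axes: x right, y up, looking along -z (the intrinsics and any distortion apply to the point x, -y, -z); pixel columns grow to the right and rows downward; lengths in mm; the calibration is good to about 2 mm. The wrist camera is an equidistant fisheye: a pixel r from the principal point sees the ray r / f radians off the axis. A picture is of the moment at which its call begins. There is no depth.
- arm.job_done(): hands the job in, once; it reports no verdict.
Trained networks look in a picture, given as the dict that the camera call returned (one of the last four; its "shot" number tells which), for a name from the list of things; names that differ only in an ending like _2 or _b are one class to them, and where a whole thing is asked for, a point or a joint stands for the part that bears it (a point fixed in the world has none). Each returns a list of dicts, best first, with "conf" (0 to 1); they miss things now and then, are a little off and sometimes report something else, mostly with a low value. They report only what shows in the picture. A call takes as long as a camera call. They do not tell look-alikes from the thing itself.
- arm.outline_of(label, picture): "pixels" (384x512 bool, what is visible of it) and "box" ([centre column, centre row, width, height] in pixels, round what is visible of it).
- arm.mark_of(label, picture): "at" ([column, row] in pixels: a listed point, or the origin of a listed thing).
The state is a dict: "clock": time; "joints": joint angles; "joint_vel": joint speeds; "joint_efforts": joint torques, N m; "position": TCP position; "ee_rot": TCP orientation; "contact_force": force on the tool from outside, world axes, zero at the start; "wrist_torque": the same for the moment, N m; "gripper_width": finger opening in mm.
Only numpy, scipy, OpenCV 4.12 (cv2) and the standard library are available. Lean on these libraries where they do the work, as an engineer would, in place of code of your own. Each camera call takes 0.05 s, during which the arm holds its last target.

### The job

Take the two stacks on the craft table apart: stand the red, the blue and the green button tin each upright in the middle of the mat of its own colour. Put the yellow blade case into the bay of the grey blade safe: slide the orange gate aside, set the case down fully on the bay's floor and slide the gate home again over it. Do not tip over a tin or the case on the way, leave the pen pot where it is, and let go of everything at the end.

Things in the scene. Friction and masses are not known exactly. Their poses are not given: they have to be found in the camera images.
- tin_red_center (a point): Red round tin of buttons with a flat lid, rigid and closed, 66 mm across and 44 mm high, about 0.16 kg; starts on the table as the lower half of one of two stacks (green tin or blade case on top, which one varies). The point is its centre, 22 mm above its underside; z is its axis (up when upright).
- tin_blue_center (a point): Blue round tin of buttons with a flat lid, rigid and closed, 66 mm across and 44 mm high, about 0.16 kg; starts on the table as the lower half of one of two stacks (green tin or blade case on top, which one varies). The point is its centre, 22 mm above its underside; z is its axis (up when upright).
- tin_green_center (a point): Green round tin of buttons with a flat lid, rigid and closed, 46 mm across and 40 mm high, about 0.1 kg; starts standing on top of the red or the blue tin. The point is its centre, 20 mm above its underside; z is its axis (up when upright).
- case_grip (a point): Blade case: yellow box 40 mm (x) by 48 mm (y), 22 mm high, 0.12 kg, with a black upright fin on its lid to hold it by, 12 mm thick (x), 34 mm long (y), 28 mm high. Starts on top of the red or the blue tin. Point: centre of the fin, 36 mm above the case's underside, 14 mm above the box lid; z up when upright. Same when turned half round.
- mat_red: Round red foam mat with a thin white ring near its edge, 100 mm across, 4 mm thick, fixed flat on the table and empty at the start. The point is its centre at table height (its underside; its upper face is 4 mm higher).
- mat_blue: Round blue foam mat with a thin white ring near its edge, 100 mm across, 4 mm thick, fixed flat on the table and empty at the start. The point is its centre at table height (its underside; its upper face is 4 mm higher).
- mat_green: Round green foam mat with a thin white ring near its edge, 100 mm across, 4 mm thick, fixed flat on the table and empty at the start. The point is its centre at table height (its underside; its upper face is 4 mm higher).
- bay (a point): Bay of the blade safe (grey block fixed to the table, 84 x 164 mm, 33 mm high, its two long rails 42 mm): a pocket open upwards, 50 mm (x) by 58 mm (y), 25 mm deep, black floor 8 mm above the table. Point: centre of the pocket floor; y runs along the block the way the gate opens, z up. The case goes in with its y along the bay's y, 5 mm spare each side; its fin stands out on top.
- gate_knob (a point): Black upright knob, 18 mm across, 28 mm high, of the safe's orange gate; point: its centre, 54 mm above the table. The gate is a flat fork (34 to 40 mm above the table) sliding along the bay's y; 1.5 N moves it, it stays put. Closed stop: knob 45 mm from bay centre in bay +y, prongs over the bay, 26 mm gap for the fin. Open stop: 105 mm, bay clear. Starts 0 to 25 mm open.
- pen_pot: Bystander: white pot with pens, 72 mm across, 85 mm high (pens to 145 mm), about 0.4 kg, standing loose on the table beyond the work. The point is the centre of its underside.
Things that resemble listed ones, but are neither listed nor needed, are in the scene too. Leave any white look-alike of the part that bears tin_green_center alone. Of the things that look like the part that bears tin_red_center, the larger one is meant.

How it is judged (in metres and radians):
At the end, for the whole second after the job is handed in: Each tin upright (0.1 rad), within 15 mm of the centre of the mat of its colour; blade case upright on the bay floor, its fin within 10 mm of the bay centre in x and y and 32 to 40 mm above the floor; gate within 5 mm of closed; all four at rest (horizontal distance between tin_red_center and mat_red below 0.015 m and height (world z) of tin_red_center between 0.022 and 0.03 m and angle between each of tin_red_center, tin_blue_center, tin_green_center's own z axis and vertical below 0.1 rad and horizontal distance between tin_blue_center and mat_blue below 0.015 m and height (world z) of tin_blue_center between 0.022 and 0.03 m and horizontal distance between tin_green_center and mat_green below 0.015 m and height (world z) of tin_green_center between 0.02 and 0.028 m and x of case_grip in the frame of bay between -0.01 and 0.01 m and y of case_grip in the frame of bay between -0.01 and 0.01 m and z of case_grip in the frame of bay between 0.032 and 0.04 m and angle between case_grip's own z axis and vertical below 0.12 rad and y of gate_knob in the frame of bay below 0.05 m and linear speed of each of tin_red, tin_blue, tin_green, blade_case below 0.02 m/s and angular speed of each of tin_red, tin_blue, tin_green, blade_case below 0.2 rad/s); the robot touches nothing.
It fails at once if a tin or the blade case is tipped over (more than 0.8 rad) (angle between any of tin_red_center, tin_blue_center, tin_green_center, case_grip's own z axis and vertical above 0.8 rad).
It fails at once if the pen pot is moved by more than 20 mm (distance of pen_pot from where it was at the start of the episode above 0.02 m).
It also fails if it takes over 131 s, if anything falls off the work surface, if the arm or the gripper's body presses on something with over 40 N, if the wrist force passes 120 N, or if a joint passes its speed limit or range.

## Working session

There is one attempt and no reset: what is moved stays moved. The work goes in short steps, Python scripts to look and compute and a tool call to move; the robot and the scene stay as the last step left them, time stands still between calls to the robot, and variables do not carry over. Pictures are saved under pics/ and viewed, and the job is handed in when it is done.

Besides the shell and the picture viewer there is one more tool, called after ">>>" by a JSON object that holds its "fn" and its "kwargs", one argument or row to a line. apply_moves: Moves the arm, as the interface text tells. Shifts and turns lie within -1 to 1; 1 stands for 100 mm of shift or 0.5 rad of turn. Its arguments: {"type":"object","properties":{"increments":{"type":"array"}},"required":["increments"]}

```bash
ls; mkdir -p pics; python3 - <<'E'
from bench import arm
import cv2,pickle,numpy as np
s=arm.read_state();print(s)
for n in ["scene","top","wrist"]:
    p=arm.get_image(n);cv2.imwrite(f"pics/{n}0.png",p["img"][:,:,::-1]);pickle.dump(p,open(f"{n}0.pkl","wb"))
    print(n,p["fx"],p["fy"],p["cx"],p["cy"],np.round(p["pose"],3).tolist(),p.keys())
    if n!="wrist":
        for l in ["tin_red_center","tin_blue_center","tin_green_center","case_grip","mat_red","mat_blue","mat_green","bay","gate_knob","pen_pot"]:
            print(l,[(np.round(d["at"],1).tolist(),round(d["conf"],2)) for d in arm.mark_of(l,p)][:4])
E
```

```text
pics
{'clock': 0.0, 'joints': array([ 1.38559946e+00,  3.85572487e-01,  6.60109630e-03, -5.15692917e-04,
       -1.19398673e+00, -2.58608715e-01]), 'joint_vel': array([ 1.42384631e-03, -4.05451026e-04, -2.48641400e-05,  1.42142036e-04,
       -8.10059913e-04, -2.04812772e-03]), 'joint_efforts': array([-5.39357297e-04, -3.92288911e+01,  1.88404423e+01,  4.18637216e+00,
       -4.65703473e-03, -8.37652209e-06]), 'position': array([268.14642846, 564.07662119, 302.79963104]), 'ee_rot': array([ 9.75458898e-01, -2.20178821e-01, -1.99826202e-04,  1.08896535e-03]), 'contact_force': array([-0.75220773, -1.31510706, -0.4515213 ]), 'wrist_torque': array([ 0.00245881, -0.00361326, -0.05400469]), 'gripper_width': 85.39852363939426}
scene 359.24947535459665 359.24947535459665 258.3809050830871 192.27171393703975 [[0.14, -0.596, 0.791, 1303.079], [0.99, 0.086, -0.111, -114.319], [-0.002, 0.798, 0.602, 630.653], [0.0, 0.0, 0.0, 1.0]] dict_keys(['img', 'fx', 'fy', 'cx', 'cy', 'pose', 'shot'])
tin_red_center [([251.6, 177.3], 0.88), ([227.3, 165.4], 0.58)]
tin_blue_center [([386.6, 195.8], 0.85), ([13
[... 774 characters left out ...]
)]
tin_blue_center [([137.3, 192.8], 0.59), ([398.4, 212.3], 0.17)]
tin_green_center [([238.4, 290.8], 0.69), ([276.4, 250.1], 0.66), ([269.1, 210.4], 0.56)]
case_grip [([125.0, 188.2], 0.87), ([274.4, 250.1], 0.7)]
mat_red [([194.1, 235.9], 0.84)]
mat_blue [([400.3, 210.8], 0.58)]
mat_green [([332.8, 243.5], 0.7)]
bay [([272.2, 168.6], 0.91)]
gate_knob [([254.7, 159.2], 0.63)]
pen_pot [([332.8, 117.0], 0.76), ([124.8, 189.0], 0.3)]
wrist 297.3186396354542 297.3186396354542 255.65887745731533 187.82925475725534 [[-0.429, 0.866, 0.257, 334.808], [-0.903, -0.411, -0.123, 534.193], [-0.001, -0.285, 0.959, 374.224], [0.0, 0.0, 0.0, 1.0]] dict_keys(['img', 'fx', 'fy', 'cx', 'cy', 'pose', 'shot'])
```

View pics/scene0.png

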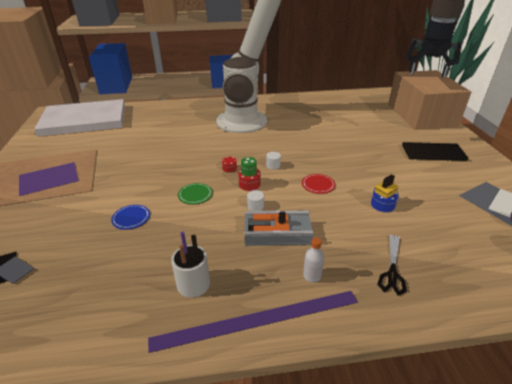

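View pics/top0.png

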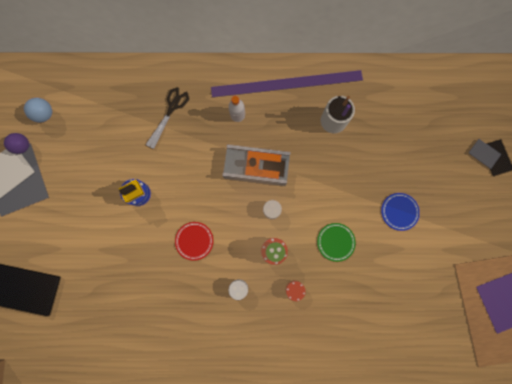

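```bash
python3 - <<'E'
import cv2
a=cv2.imread("pics/top0.png")[130:330,90:450]
cv2.imwrite("pics/top0z.png",cv2.resize(a,None,fx=2.2,fy=2.2,interpolation=cv2.INTER_CUBIC))
a=cv2.imread("pics/scene0.png")[130:330,90:450]
cv2.imwrite("pics/scene0z.png",cv2.resize(a,None,fx=2.2,fy=2.2,interpolation=cv2.INTER_CUBIC))
E
```

```text
(no output)
```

View pics/top0z.png

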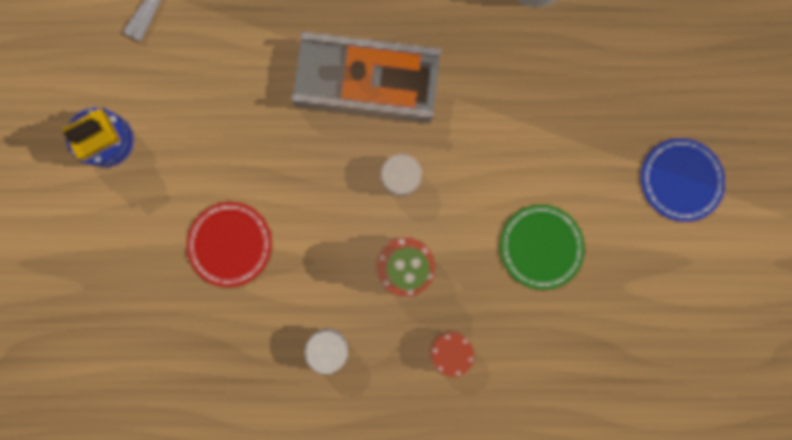

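View pics/scene0z.png

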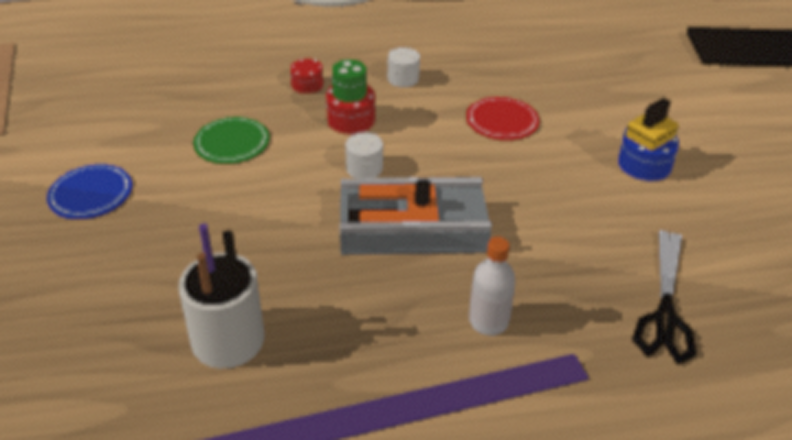

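Candidates in the top view:
- **Red:** (274,251), the larger one under the green tin, against the small one at (295,291). The larger one is meant.
- **Green:** the one at (274,250) on the red tin. White look-alikes are at (272,209) and (238,290), to be left alone.

The case stands on the blue tin at (135,192). Next I measure positions.

```bash
cat > h.py <<'E'
import numpy as np,cv2,pickle
def dirs(p,uv):
    uv=np.atleast_2d(np.asarray(uv,float)); x=(uv[:,0]-p["cx"])/p["fx"]; y=(uv[:,1]-p["cy"])/p["fy"]
    if p.get("fish"):
        r=np.hypot(x,y)+1e-12; d=np.stack([np.sin(r)*x/r,-np.sin(r)*y/r,-np.cos(r)],1)
    else: d=np.stack([x,-y,-np.ones_like(x)],1)
    return d@np.array(p["pose"])[:3,:3].T
def onz(p,uv,z):
    d=dirs(p,uv);o=np.array(p["pose"])[:3,3]
    return (o+d*((z-o[2])/d[:,2])[:,None])[:,:2]
def proj(p,X):
    X=np.atleast_2d(X);T=np.array(p["pose"]);c=(X-T[:3,3])@T[:3,:3]
    x,y,z=c[:,0],-c[:,1],-c[:,2]
    if p.get("fish"):
        r=np.hypot(x,y);t=np.arctan2(r,z);k=t/(r+1e-12);return np.stack([p["cx"]+p["fx"]*x*k,p["cy"]+p["fy"]*y*k],1)
    return np.stack([p["cx"]+p["fx"]*x/z,p["cy"]+p["fy"]*y/z],1)
def load(n): return pickle.load(open(n,"rb"))
def seg(p,h0,h1,smin,vmin,box=None,vmax=255):
    hsv=cv2.cvtColor(p["img"],cv2.COLOR_RGB2HSV);h=hsv[...,0].astype(int)
    m=((h>=h0)&(h<=h1)) if h0<=h1 else ((h>=h0)|(h<=h1))
    m&=(hsv[...,1]>=smin)&(hsv[...,2]>=vmin)&(hsv[...,2]<=vmax)
    if box: b=np.zeros_like(m);b[box[1]:box[3],box[0]:box[2]]=1;m&=b
    return m
def cen(m): 
    v,u=np.nonzero(m);return u.mean(),v.mean(),len(u)
def hull_fit(m):
    v,u=np.nonzero(m);hl=cv2.convexHull(np.stack([u,v],1).astype(np.int32));return hl[:,0].astype(float)
E
python3 - <<'E'
from h import *
t=load("top0.pkl");s=load("scene0.pkl")
def circ(p,m,z):
    h=hull_fit(m);w=onz(p,h,z).astype(np.float32);(c,r)=cv2.minEnclosingCircle(w);return np.round(c,1),round(r,1),np.round(onz(p,[cen(m)[:2]],z)[0],1)
for n,p,bx in [("top",t,dict(red=(170,215,220,265),green=(312,218,362,266),blue=(375,188,425,235))),("scene",s,dict(red=(298,170,340,196),green=(174,180,218,206),blue=(108,203,155,232)))]:
    for c,(a,b) in dict(red=(172,8),green=(45,75),blue=(105,130)).items():
        m=seg(p,a,b,110,50,bx[c]); print(n,"mat",c,circ(p,m,4),m.sum())
m=seg(t,45,80,70,40,(255,235,295,268));print("green tin top",circ(t,m,84))
h=seg(t,172,8,120,60,(255,230,295,270));print("red tin",circ(t,h|m,44))
m=seg(t,20,32,150,80,(110,170,160,215));print("case y",circ(t,m,66),m.sum())
m=seg(t,105,130,110,40,(110,170,160,215));print("blue",circ(t,m,44))
a=t["img"][150:220,100:170];b=t["img"][135:195,215:300]
for i,(x,f) in enumerate([(a,9),(b,9)]): cv2.imwrite(f"pics/z{i}.png",cv2.resize(x[:,:,::-1],None,fx=f,fy=f,interpolation=cv2.INTER_CUBIC))
b=s["img"][170:215,360:415];cv2.imwrite("pics/z2.png",cv2.resize(b[:,:,::-1],None,fx=12,fy=12,interpolation=cv2.INTER_CUBIC))
E
```

```text
top mat red (array([458.1, 183.7]), 49.9, array([457.7, 183.9])) 1166
top mat green (array([ 455.5, -181.9]), 48.6, array([ 455.1, -181.7])) 893
top mat blue (array([ 534.3, -351.4]), 48.1, array([ 534.4, -350.8])) 855
scene mat red (array([460. , 184.5]), 51.3, array([462.2, 184.4])) 529
scene mat green (array([ 457.1, -180.5]), 49.3, array([ 458.9, -182.1])) 445
scene mat blue (array([ 537.1, -350.9]), 48.5, array([ 538.5, -350.9])) 631Traceback (most recent call last):
  File "<stdin>", line 8, in <module>
  File "<stdin>", line 4, in circ
  File "h.py", line 27, in hull_fit
    v,u=np.nonzero(m);hl=cv2.convexHull(np.stack([u,v],1).astype(np.int32));return hl[:,0].astype(float)
                                                                                   ~~^^^^^
TypeError: 'NoneType' object is not subscriptable
```

View pics/wrist0.png

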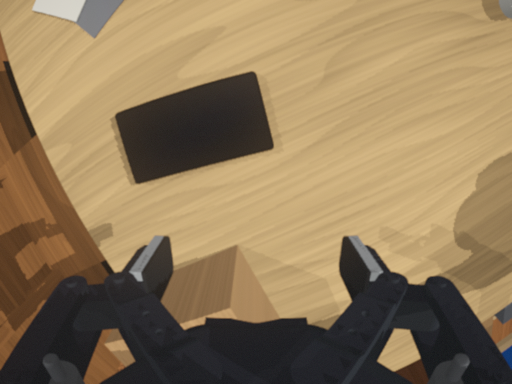

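```bash
python3 - <<'E'
from h import *
t=load("top0.pkl");s=load("scene0.pkl")
a=t["img"][165:215,105:165];b=t["img"][135:195,215:300]
for i,(x,f) in enumerate([(a,10),(b,9)]): cv2.imwrite(f"pics/z{i}.png",cv2.resize(x[:,:,::-1],None,fx=f,fy=f,interpolation=cv2.INTER_CUBIC))
b=s["img"][170:215,360:415];cv2.imwrite("pics/z2.png",cv2.resize(b[:,:,::-1],None,fx=12,fy=12,interpolation=cv2.INTER_CUBIC))
b=t["img"][230:272,250:300];cv2.imwrite("pics/z3.png",cv2.resize(b[:,:,::-1],None,fx=12,fy=12,interpolation=cv2.INTER_CUBIC))
E
```

```text
(no output)
```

View pics/z0.png

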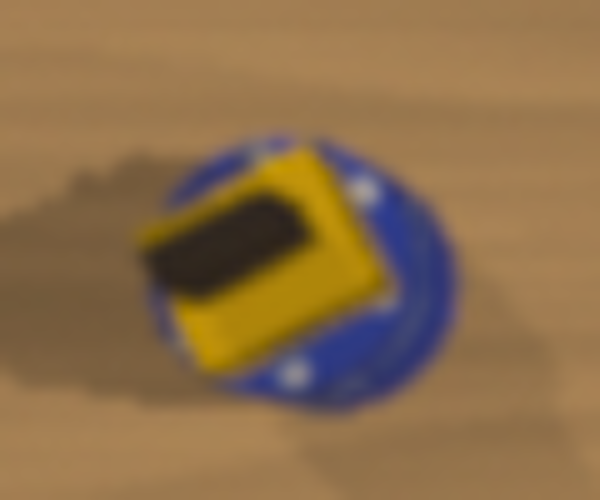

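View pics/z1.png

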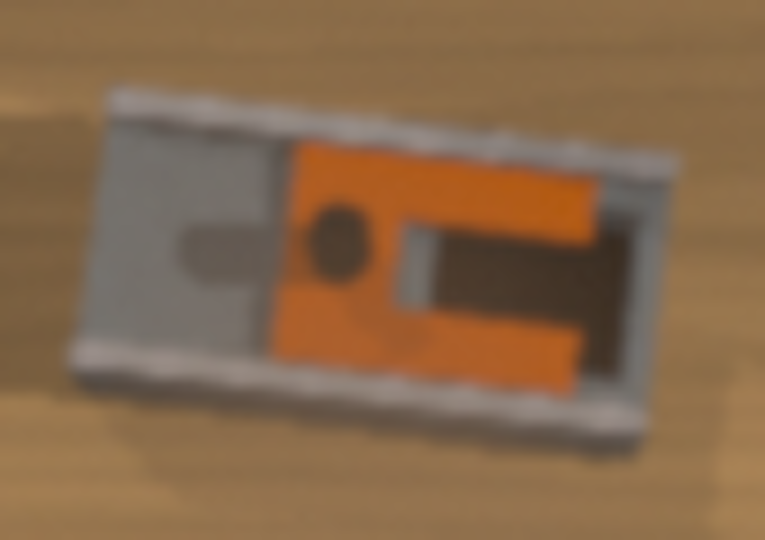

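View pics/z2.png

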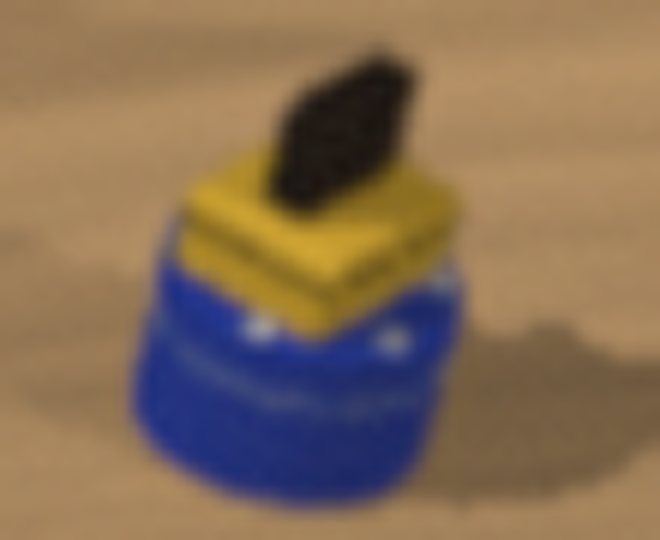

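View pics/z3.png

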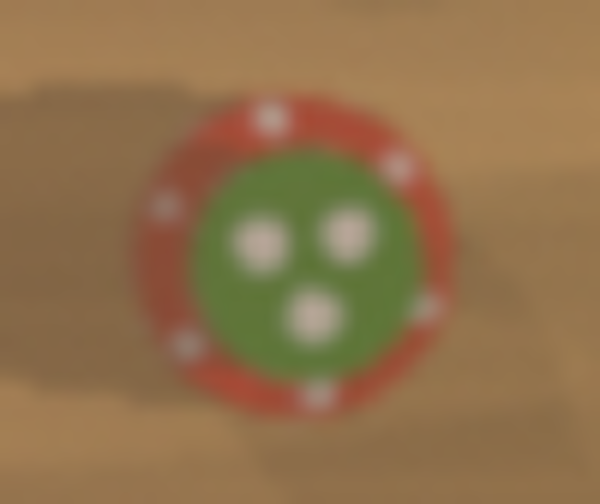

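```bash
cat > fit.py <<'E'
from h import *
from scipy.optimize import minimize
S=3
def rend(p,solids,bx):
    w,h=bx[2]-bx[0],bx[3]-bx[1];im=np.zeros((h*S,w*S),np.uint8)
    for P in solids:
        q=((proj(p,P)-[bx[0]-.5,bx[1]-.5])*S-.5)
        cv2.fillConvexPoly(im,cv2.convexHull(np.round(q).astype(np.int32)),255)
    return cv2.resize(im,(w,h),interpolation=cv2.INTER_AREA)/255.
def box(x,y,yaw,dx,dy,z0,z1,ox=0,oy=0):
    c,s=np.cos(yaw),np.sin(yaw);o=[]
    for a in(-1,1):
        for b in(-1,1):
            X,Y=ox+a*dx/2,oy+b*dy/2
            for z in(z0,z1):o.append([x+c*X-s*Y,y+s*X+c*Y,z])
    return np.array(o)
def cyl(x,y,d,z0,z1):
    t=np.linspace(0,2*np.pi,40);return np.concatenate([np.stack([x+d/2*np.cos(t),y+d/2*np.sin(t),0*t+z],1) for z in(z0,z1)])
def fit(obs,model,x0,step):
    # obs: list of (pic,mask,bx)
    f=lambda v:sum(np.abs(rend(p,model(v),b)-m[b[1]:b[3],b[0]:b[2]]).sum()/m.sum() for p,m,b in obs)
    best=None
    for k in range(3):
        sim=np.array([x0]+[np.array(x0)+np.eye(len(x0))[i]*step[i]*(1 if k%2==0 else -1)for i in range(len(x0))])
        r=minimize(f,x0,method="Nelder-Mead",options=dict(initial_simplex=sim,xatol=.02,fatol=1e-4))
        x0=r.x
    return np.round(r.x,3),round(r.fun,3)
E
cat > f1.py <<'E'
from fit import *
t=load("top0.pkl");s=load("scene0.pkl")
bt=(108,170,160,215);bs=(362,168,412,216)
case=lambda v:[box(*v,40,48,44,66),box(*v,12,34,66,94)]
def dark(p,b):
    g=p["img"].max(2)<75; z=np.zeros_like(g);z[b[1]:b[3],b[0]:b[2]]=g[b[1]:b[3],b[0]:b[2]];return z
fin=lambda v:[box(*v,12,34,66,94)]
for nm,ob in [("both",[(t,bt),(s,bs)]),("top",[(t,bt)]),("sc",[(s,bs)])]:
    o=[(p,(seg(p,18,34,130,70,b)|dark(p,b)),b) for p,b in ob]
    of=[(p,dark(p,b),b) for p,b in ob]
    print(nm,[int(x[1].sum()) for x in o+of],"case",fit(o,case,[480,350,.4],[10,10,.3]),"fin",fit(of,fin,[480,350,.4],[10,10,.3]))
    ob2=[(p,(seg(p,105,130,90,40,b)|seg(p,18,34,130,70,b)|dark(p,b)),b) for p,b in ob]
    print("  blue+case",fit(ob2,lambda v:[cyl(v[0],v[1],66,0,44)]+case(v[2:]),[480,350,480,350,.4],[10,10,10,10,.3]))
bt=(252,228,298,274);bs=(235,150,268,195)
for nm,ob in [("both",[(t,bt),(s,bs)]),("top",[(t,bt)]),("sc",[(s,bs)])]:
    of=[(p,seg(p,40,85,60,30,b),b) for p,b in ob]
    o=[(p,seg(p,40,85,60,30,b)|seg(p,170,9,120,50,b),b) for p,b in ob]
    o=[(p,cv2.morphologyEx(m.astype(np.uint8),cv2.MORPH_CLOSE,np.ones((5,5)))>0,b) for p,m,b in o]
    of=[(p,cv2.morphologyEx(m.astype(np.uint8),cv2.MORPH_CLOSE,np.ones((5,5)))>0,b) for p,m,b in of]
    print(nm,"green",fit(of,lambda v:[cyl(*v,46,44,84)],[440,0],[10,10]),"red+green",fit(o,lambda v:[cyl(v[0],v[1],66,0,44),cyl(v[2],v[3],46,44,84)],[440,0,440,0],[10]*4))
c=np.array([[110,90],[680,155],[645,418],[73,345]])/9+[215-.5,135-.5]
w=onz(t,c,42);print(w.round(1),w.mean(0),np.linalg.norm(np.roll(w,-1,0)-w,axis=1))
e=w[0]-w[1]+w[3]-w[2];print("bay y dir",e/np.linalg.norm(e),np.arctan2(e[1],e[0]))
k=np.array([[340,243]])/9+[214.5,134.5];print("knob top",onz(t,k,68),onz(t,k,60))
pr={}
E
python3 f1.py; python3 - <<'E'
from h import *
s=load("scene0.pkl");b=s["img"][200:250,235:320];cv2.imwrite("pics/z4.png",cv2.resize(b[:,:,::-1],None,fx=9,fy=9,interpolation=cv2.INTER_CUBIC))
E
```

```text
both [352, 327, 91, 91] case (array([413.333, 376.667,   1.5  ]), np.float64(2.0)) fin (array([4.8e+02, 3.5e+02, 4.0e-01]), np.float64(2.0))
  blue+case (array([4.91721e+02, 3.82509e+02, 4.28125e+02, 4.02145e+02, 3.54000e-01]), np.float64(2.128))
top [352, 91] case (array([4.8e+02, 3.5e+02, 4.0e-01]), np.float64(1.0)) fin (array([4.8e+02, 3.5e+02, 4.0e-01]), np.float64(1.0))
  blue+case (array([4.8e+02, 3.5e+02, 4.8e+02, 3.5e+02, 4.0e-01]), np.float64(1.0))
sc [327, 91] case (array([413.333, 376.667,   1.5  ]), np.float64(1.0)) fin (array([4.8e+02, 3.5e+02, 4.0e-01]), np.float64(1.0))
  blue+case (array([ 5.74834e+02,  3.38999e+02,  4.31688e+02,  3.21565e+02,
       -2.08000e-01]), np.float64(0.264))
both green (array([430.959, -21.769]), np.float64(0.611)) red+green (array([432.953, -20.703, 434.047, -24.131]), np.float64(0.23))
top green (array([432.905, -21.736]), np.float64(0.428)) red+green (array([432.769, -21.215, 434.394, -20.12 ]), np.float64(0.098))
sc green (array([425.786, -20.903]), np.float64(0.169)) red+green (array([429.553, -19.459, 435.05 , -24.665]), np.float64(0.115))
[[702.7  99.3]
 [683.8 -63.6]
 [607.5 -52.8]
 [628.3 108.6]] [655.57359171  22.89370822] [163.97415169  77.04981757 162.74827634  75.00864272]
bay y dir [0.12170705 0.99256607] 1.4487867893493385
knob top [[651.68975049  32.83010297]] [[653.60906488  32.98265608]]
```

View pics/z4.png

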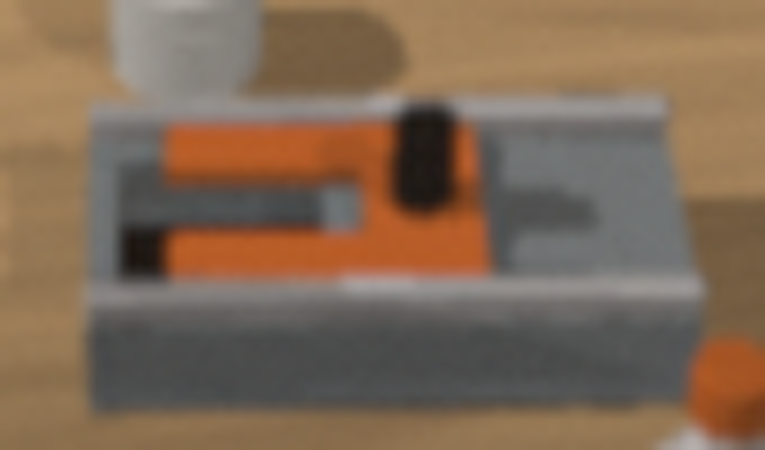

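```bash
sed -i 's/\[480,350,.4\],\[10,10,.3\]/[500,330,.4],[8,8,.3]/g; s/\[480,350,480,350,.4\]/[500,330,500,330,.4]/' f1.py
cat > f2.py <<'E'
from fit import *
t=load("top0.pkl");s=load("scene0.pkl")
from h import *
print(onz(t,[[130,188]],66),onz(s,[[386,190]],60))
E
python3 f2.py
cat > f3.py <<'E'
from fit import *
t=load("top0.pkl");s=load("scene0.pkl")
import sys
x,y,yaw=map(float,sys.argv[1:4]);k=float(sys.argv[4])
th=yaw-np.pi/2
def ov(p,b,f,fn):
    im=cv2.resize(p["img"][b[1]:b[3],b[0]:b[2],::-1],None,fx=f,fy=f,interpolation=cv2.INTER_CUBIC)
    def poly(P,c):
        q=((proj(p,P)-[b[0],b[1]]+.5)*f).astype(np.int32);cv2.polylines(im,[q],True,c,1)
    def rect(x0,x1,y0,y1,z,c):
        c_,s_=np.cos(th),np.sin(th)
        poly(np.array([[x+c_*X-s_*Y,y+s_*X+c_*Y,z] for X,Y in[(x0,y0),(x1,y0),(x1,y1),(x0,y1)]]),c)
    Y0=float(sys.argv[5])
    rect(-42,42,Y0,Y0+164,42,(0,255,0));rect(-42,42,Y0,Y0+164,0,(255,255,0));rect(-25,25,-29,29,33,(255,0,255))
    rect(-25,25,-29,29,8,(0,0,255))
    poly(cyl(x-np.sin(th)*k,y+np.cos(th)*k,18,68,68)[:40],(0,255,255))
    poly(cyl(x-np.sin(th)*k,y+np.cos(th)*k,18,40,40)[:40],(0,255,255))
    cv2.imwrite(fn,im)
ov(t,(215,135,300,195),9,"pics/o1.png");ov(s,(235,195,320,250),9,"pics/o2.png")
E
python3 f3.py 652 -18 1.448 60 -42
```

```text
[[585.10768658 332.96182381]] [[592.46949086 327.82371621]]
```

View pics/o1.png

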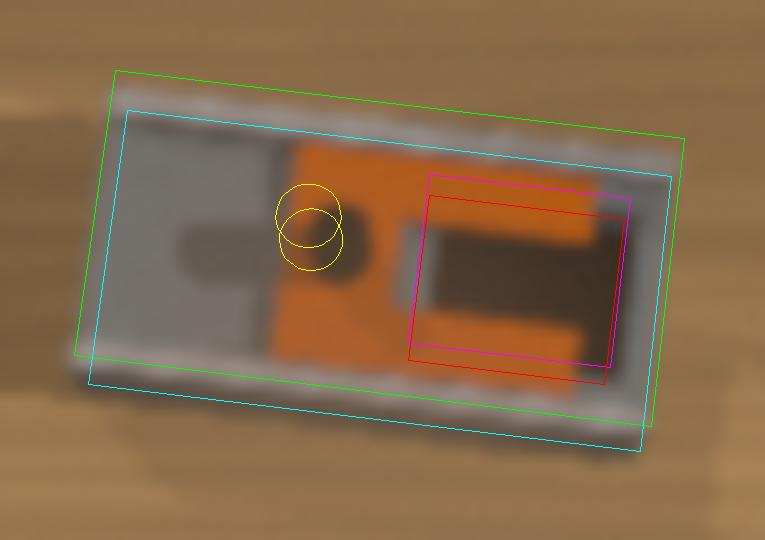

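View pics/o2.png

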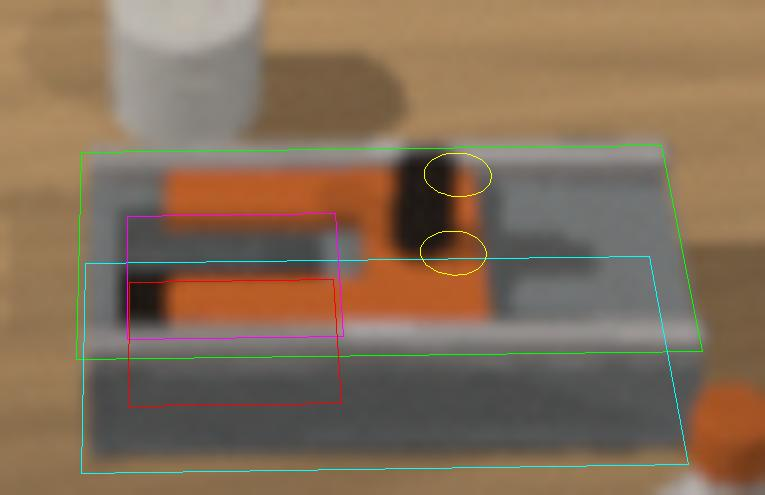

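```bash
sed -i 's/\[500,330,.4\]/[586,330,.4]/g; s/\[500,330,500,330,.4\]/[575,330,586,330,.4]/' f1.py; python3 f1.py; python3 f3.py 647 -16.5 1.455 50 -42
```

```text
both [352, 327, 91, 91] case (array([5.79821e+02, 3.35022e+02, 5.44000e-01]), np.float64(0.313)) fin (array([579.234, 333.991,   0.724]), np.float64(0.874))
  blue+case (array([5.79305e+02, 3.36775e+02, 5.80931e+02, 3.33759e+02, 5.46000e-01]), np.float64(0.496))
top [352, 91] case (array([5.80824e+02, 3.34825e+02, 5.54000e-01]), np.float64(0.139)) fin (array([5.80170e+02, 3.33972e+02, 3.27000e-01]), np.float64(0.493))
  blue+case (array([5.79991e+02, 3.36791e+02, 5.78204e+02, 3.32994e+02, 4.09000e-01]), np.float64(0.335))
sc [327, 91] case (array([577.18 , 336.047,   0.599]), np.float64(0.147)) fin (array([577.874, 335.606,   0.713]), np.float64(0.288))
  blue+case (array([576.959, 337.402, 584.688, 331.566,   0.66 ]), np.float64(0.133))
both green (array([430.959, -21.769]), np.float64(0.611)) red+green (array([432.953, -20.703, 434.047, -24.131]), np.float64(0.23))
top green (array([432.905, -21.736]), np.float64(0.428)) red+green (array([432.769, -21.215, 434.394, -20.12 ]), np.float64(0.098))
sc green (array([425.786, -20.903]), np.float64(0.169)) red+green (array([429.553, -19.459, 435.05 , -24.665]), np.float64(0.115))
[[702.7  99.3]
 [683.8 -63.6]
 [607.5 -52.8]
 [628.3 108.6]] [655.57359171  22.89370822] [163.97415169  77.04981757 162.74827634  75.00864272]
bay y dir [0.12170705 0.99256607] 1.4487867893493385
knob top [[651.68975049  32.83010297]] [[653.60906488  32.98265608]]
```

View pics/o1.png

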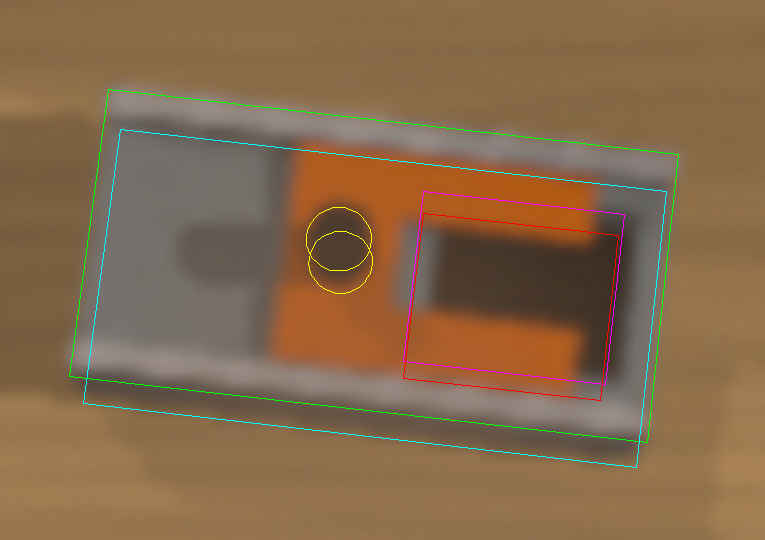

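View pics/o2.png

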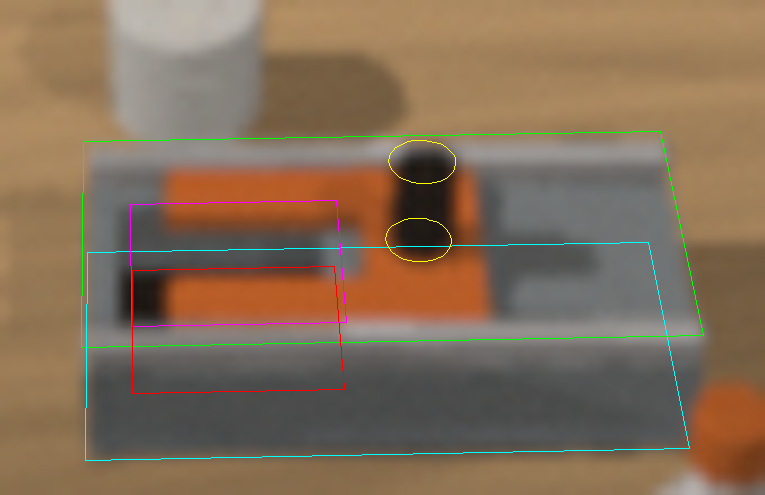

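```bash
cat > plan.py <<'E'
import sys,numpy as np
from bench import arm
from scipy.spatial.transform import Rotation as R
# usage: plan.py x y zTCP phi [n]   (phi: yaw of tool x)
s=arm.read_state();p=s["position"];q=R.from_quat(s["ee_rot"]);M=q.as_matrix()
phi0=np.arctan2(M[1,0],M[0,0])
x,y,z,phi=[float(a) if a!="." else None for a in sys.argv[1:5]]
x=p[0] if x is None else x;y=p[1] if y is None else y;z=p[2] if z is None else z;phi=phi0 if phi is None else phi
T=np.array([x,y,z]);d=T-p;dphi=phi-phi0
print("t",round(s["clock"],2),"pos",p.round(1),"phi",round(phi0,3),"tilt",(M[:,2]).round(3),"q",s["joints"].round(2),"w",round(s["gripper_width"],1),"F",s["contact_force"].round(1))
def Rt(ph): return np.array([[np.cos(ph),np.sin(ph),0],[np.sin(ph),-np.cos(ph),0],[0,0,-1.]])
n=1
while 1:
    ok=True;out=[]
    M0=M
    for i in range(n):
        pa=phi0+dphi*i/n;A=M0 if i==0 else Rt(pa)
        sh=A.T@(d/n)/100
        B=Rt(phi0+dphi*(i+1)/n);rv=R.from_matrix(A.T@B).as_rotvec()/.5
        v=np.r_[sh,rv];ok&=np.abs(v).max()<=1;out.append(v.round(3).tolist())
    if ok:break
    n+=1
for o in out:print(o)
E
python3 plan.py 650 13 200 -1.687
```

```text
t 1.15 pos [268.3 564.4 303.9] phi -0.444 tilt [-0.  0. -1.] q [ 1.39  0.38  0.01 -0.   -1.19 -0.26] w 85.3 F [-0.2 -0.1  0.5]
[0.831, 0.477, 0.148, 0.0, 0.0, 0.355]
[0.902, 0.323, 0.148, 0.0, 0.0, 0.355]
[0.945, 0.159, 0.148, 0.0, 0.0, 0.355]
[0.958, -0.011, 0.148, 0.0, 0.0, 0.355]
[0.941, -0.18, 0.148, 0.0, 0.0, 0.355]
[0.894, -0.343, 0.148, 0.0, 0.0, 0.355]
[0.82, -0.496, 0.148, 0.0, 0.0, 0.355]
```

>>> {"fn": "apply_moves", "kwargs": {
  "increments": [
    [[0.83, 0.48, 0.15, 0, 0, 0.355, -1], [0.83, 0.48, 0.15, 0, 0, 0.355, -1], [0.83, 0.48, 0.15, 0, 0, 0.355, -1]]
  ]
}}

```text
clock: 1.45
position: [324.3, 481.2, 288.0]
ee_rot: [0.951, -0.308, -0.0, 0.002]
contact_force: [-0.4, 0.9, -0.1]
gripper_width: 44.3
```

>>> {"fn": "apply_moves", "kwargs": {
  "increments": [
    [[0.9, 0.32, 0.15, 0, 0, 0.355, -1], [0.9, 0.32, 0.15, 0, 0, 0.355, -1], [0.9, 0.32, 0.15, 0, 0, 0.355, -1]]
  ]
}}

```text
clock: 1.75
position: [378.6, 403.2, 273.1]
ee_rot: [0.92, -0.391, -0.0, 0.002]
contact_force: [0.6, -0.3, -0.3]
gripper_width: 0.2
```

>>> {"fn": "apply_moves", "kwargs": {
  "increments": [
    [[0.945, 0.16, 0.15, 0, 0, 0.355, -1], [0.945, 0.16, 0.15, 0, 0, 0.355, -1], [0.945, 0.16, 0.15, 0, 0, 0.355, -1]]
  ]
}}

```text
clock: 2.05
position: [433.0, 324.9, 258.1]
ee_rot: [0.882, -0.471, -0.0, 0.001]
contact_force: [-0.4, -0.9, 0.4]
gripper_width: -0.1
```

>>> {"fn": "apply_moves", "kwargs": {
  "increments": [
    [[0.96, -0.01, 0.15, 0, 0, 0.355, -1], [0.96, -0.01, 0.15, 0, 0, 0.355, -1], [0.96, -0.01, 0.15, 0, 0, 0.355, -1]]
  ]
}}

```text
clock: 2.35
position: [487.7, 246.5, 243.0]
ee_rot: [0.837, -0.547, -0.0, 0.001]
contact_force: [-0.9, 0.7, -0.4]
gripper_width: 0.0
```

>>> {"fn": "apply_moves", "kwargs": {
  "increments": [
    [[0.94, -0.18, 0.15, 0, 0, 0.355, -1], [0.94, -0.18, 0.15, 0, 0, 0.355, -1], [0.94, -0.18, 0.15, 0, 0, 0.355, -1]]
  ]
}}

```text
clock: 2.65
position: [542.5, 168.3, 228.0]
ee_rot: [0.785, -0.619, -0.0, 0.001]
contact_force: [-0.6, 0.2, -1.6]
gripper_width: -0.5
```

```bash
cat > shot.py <<'E'
import sys,pickle,cv2
from bench import arm
n,name=sys.argv[1:3]
p=arm.get_image(n)
if n=="wrist":p["fish"]=True
pickle.dump(p,open(name+".pkl","wb"));cv2.imwrite(f"pics/{name}.png",p["img"][:,:,::-1])
E
python3 plan.py 648 -18 200 -1.687; python3 shot.py wrist w1
```

```text
t 2.65 pos [542.5 168.3 228. ] phi -1.336 tilt [-0.001 -0.001 -1.   ] q [ 0.59  0.36 -0.24  0.   -0.97 -0.35] w -0.5 F [-0.6  0.2 -1.6]
[0.686, -0.198, 0.094, 0.002, -0.002, 0.234]
[0.658, -0.276, 0.093, 0.0, 0.0, 0.234]
[0.621, -0.351, 0.093, 0.0, 0.0, 0.234]
```

View pics/w1.png

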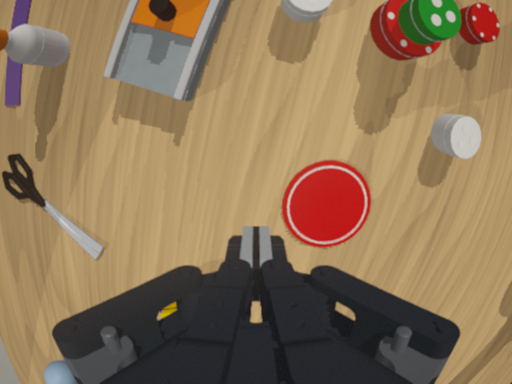

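```bash
python3 plan.py 645 100 228 -1.687
```

```text
t 2.7 pos [541.7 169.8 228.5] phi -1.334 tilt [-0. -0. -1.] q [ 0.59  0.35 -0.24  0.   -0.97 -0.35] w 0.2 F [-0.1 -0.3 -0.6]
[0.921, -0.84, 0.004, 0.001, -0.001, 0.707]
```

>>> {"fn": "apply_moves", "kwargs": {
  "increments": [
    [[0.92, -0.84, 0, 0, 0, 0.705, -1], [0.92, -0.84, 0, 0, 0, 0.705, -1], [0.92, -0.84, 0, 0, 0, 0.705, -1], [0.92, -0.84, 0, 0, 0, 0.705, -1], [0.92, -0.84, 0, 0, 0, 0.705, -1]]
  ]
}}

```text
clock: 3.2
position: [644.1, 102.6, 228.8]
ee_rot: [-0.667, 0.745, 0.0, 0.0]
contact_force: [0.3, -0.2, -0.4]
gripper_width: -0.2
```

```bash
python3 shot.py wrist w2; cat > ov.py <<'E'
from fit import *
import sys
fn=sys.argv[1];b=tuple(map(int,sys.argv[2].split(",")));f=int(sys.argv[3])
x,y,yaw,k,Y0=map(float,sys.argv[4:9]);th=yaw-np.pi/2
p=load(fn+".pkl")
im=cv2.resize(p["img"][b[1]:b[3],b[0]:b[2],::-1],None,fx=f,fy=f,interpolation=cv2.INTER_CUBIC)
def poly(P,c):
    q=((proj(p,P)-[b[0],b[1]]+.5)*f).astype(np.int32);cv2.polylines(im,[q],True,c,1)
def rect(x0,x1,y0,y1,z,c):
    c_,s_=np.cos(th),np.sin(th);P=[]
    cs=[(x0,y0),(x1,y0),(x1,y1),(x0,y1)]
    for i in range(4):
        for t in np.linspace(0,1,9)[:-1]:
            X=cs[i][0]*(1-t)+cs[(i+1)%4][0]*t;Y=cs[i][1]*(1-t)+cs[(i+1)%4][1]*t
            P.append([x+c_*X-s_*Y,y+s_*X+c_*Y,z])
    poly(np.array(P),c)
rect(-42,42,Y0,Y0+164,42,(0,255,0));rect(-42,42,Y0,Y0+164,0,(255,255,0));rect(-25,25,-29,29,33,(255,0,255));rect(-25,25,-29,29,8,(0,0,255))
for z in(68,40):poly(cyl(x-np.sin(th)*k,y+np.cos(th)*k,18,z,z)[:40],(0,255,255))
cv2.imwrite(f"pics/{fn}_{sys.argv[9]}.png",im)
E
python3 ov.py w2 100,0,420,240 2 648 -19 1.455 52 -39.5 a
```

```text
(no output)
```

View pics/w2_a.png

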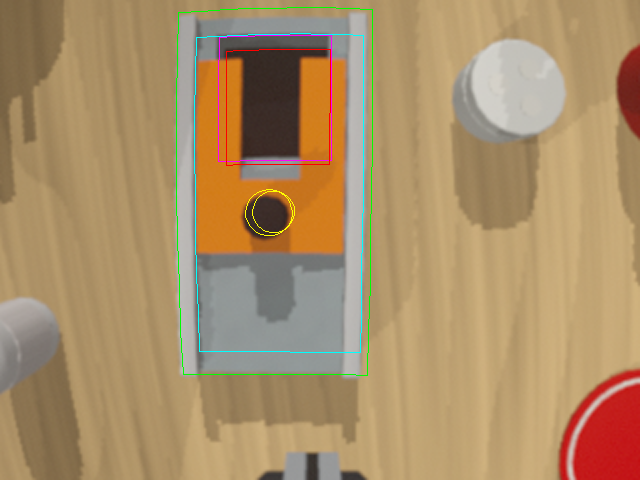

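The block, bay and knob overlay fits well: knob at about (233,107) in w2, gate roughly 8 mm open. I'll push the gate open with closed fingers.

```bash
python3 plan.py 652 4 200 -1.687
```

```text
t 3.25 pos [643.6 102.8 229. ] phi -1.681 tilt [-0.  0. -1.] q [ 0.41  0.49 -0.02 -0.   -1.06 -0.52] w -0.4 F [-0.1  0.7 -0.6]
[0.972, -0.192, 0.29, 0.0, 0.001, 0.011]
```

>>> {"fn": "apply_moves", "kwargs": {
  "increments": [
    [[0.97, -0.19, 0.29, 0, 0, 0.01, -1], [0.97, -0.19, 0.29, 0, 0, 0.01, -1], [0.97, -0.19, 0.29, 0, 0, 0.01, -1], [0.97, -0.19, 0.29, 0, 0, 0.01, -1]]
  ]
}}

```text
clock: 3.65
position: [651.4, 2.7, 200.0]
ee_rot: [-0.664, 0.748, 0.0, -0.0]
contact_force: [1.0, 0.3, -0.8]
gripper_width: -0.1
```

>>> {"fn": "apply_moves", "kwargs": {
  "increments": [
    [[0, 0, 0.4, 0, 0, 0, -1], [0, 0, 0.78, 0, 0, 0, -1], [0, 0, 0.78, 0, 0, 0, -1], [0, 0, 0.78, 0, 0, 0, -1]]
  ]
}}

```text
clock: 4.05
position: [652.6, 4.2, 122.9]
ee_rot: [-0.665, 0.747, -0.0, 0.0]
contact_force: [0.3, 0.6, 0.9]
gripper_width: -0.3
```

```bash
python3 plan.py 659 65 121 -1.687
```

```text
t 4.05 pos [652.6   4.2 122.9] phi -1.686 tilt [ 0.001 -0.001 -1.   ] q [ 0.25  0.6  -0.13  0.   -0.84 -0.37] w -0.3 F [0.3 0.6 0.9]
[-0.611, 0.006, 0.019, -0.001, -0.001, 0.003]
```

>>> {"fn": "apply_moves", "kwargs": {
  "increments": [
    [[-0.08, 0, 0.01, 0, 0, 0, -1], [-0.16, 0, 0.01, 0, 0, 0, -1], [-0.24, 0, 0.01, 0, 0, 0, -1], [-0.32, 0, 0.01, 0, 0, 0, -1], [-0.4, 0, 0.01, 0, 0, 0, -1], [-0.48, 0, 0.01, 0, 0, 0, -1], [-0.54, 0, 0.01, 0, 0, 0, -1], [-0.58, 0, 0.01, 0, 0, 0, -1], [-0.58, 0, 0.01, 0, 0, 0, -1]]
  ]
}}

```text
clock: 4.95
position: [658.9, 61.0, 120.6]
ee_rot: [-0.664, 0.747, 0.0, 0.0]
contact_force: [-0.2, 0.2, -0.3]
gripper_width: 0.4
```

```bash
python3 shot.py scene s1;python3 shot.py wrist w3; python3 plan.py 659 65 121 -1.687; python3 -c "
import cv2
a=cv2.imread('pics/s1.png')[195:250,235:320];a=cv2.resize(a,None,fx=7,fy=7,interpolation=cv2.INTER_CUBIC)
cv2.imwrite('pics/s1z.png',a)"
```

```text
t 5.05 pos [658.8  60.5 120.5] phi -1.689 tilt [-0.  0. -1.] q [ 0.34  0.61 -0.11 -0.   -0.85 -0.45] w 0.2 F [ 0.1  0.1 -0.4]
[-0.045, 0.004, -0.005, 0.001, 0.001, -0.004]
```

View pics/s1z.png

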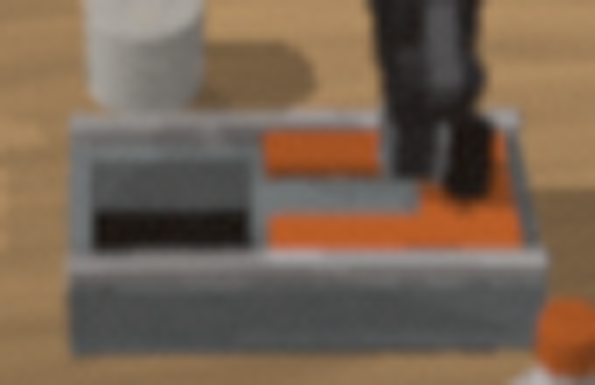

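View pics/w3.png

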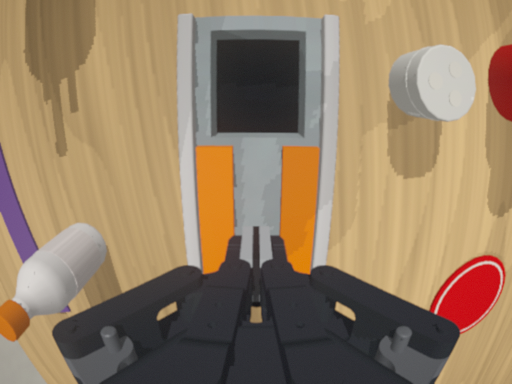

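>>> {"fn": "apply_moves", "kwargs": {
  "increments": [
    [[-0.03, 0, 0, 0, 0, 0, -1], [-0.03, 0, 0, 0, 0, 0, -1]]
  ]
}}

```text
clock: 5.25
position: [659.1, 63.1, 120.6]
ee_rot: [-0.664, 0.748, 0.0, -0.0]
contact_force: [-1.0, -0.9, -1.1]
gripper_width: 0.0
```

>>> {"fn": "apply_moves", "kwargs": {
  "increments": [
    [[0.05, 0, -0.1, 0, 0, 0, -1], [0.05, 0, -1, 0, 0, 0, -1], [0.05, 0, -1, 0, 0, 0, -1], [0.05, 0, -1, 0, 0, 0, -1]]
  ]
}}

```text
clock: 5.65
position: [662.0, 58.3, 229.7]
ee_rot: [-0.665, 0.747, -0.004, 0.007]
contact_force: [0.8, 1.2, 0.9]
gripper_width: -0.1
```

```bash
python3 shot.py wrist w4; python3 - <<'E'
import cv2
a=cv2.imread('pics/w4.png')[0:200,150:400];cv2.imwrite('pics/w4z.png',cv2.resize(a,None,fx=3,fy=3,interpolation=cv2.INTER_CUBIC))
E
python3 ov.py w3 160,0,360,240 3 649 -19 1.455 103 -39.5 a;python3 plan.py 659 65 221 -1.687
```

```text
t 5.7 pos [660.4  58.3 226.1] phi -1.689 tilt [ 0.009  0.003 -1.   ] q [ 0.33  0.5  -0.    0.   -1.06 -0.45] w -0.1 F [-0.6 -0.7 -0.5]
[-0.065, 0.022, 0.051, -0.018, 0.007, -0.004]
```

View pics/w4z.png

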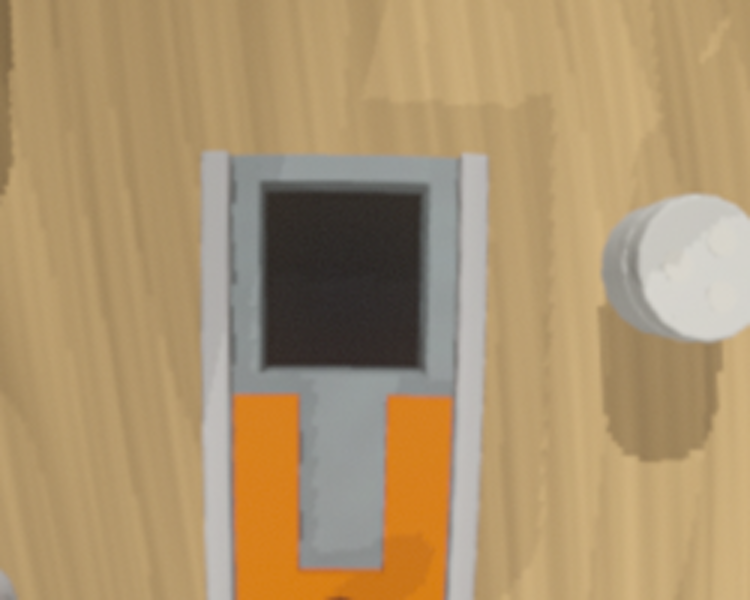

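View pics/w3_a.png

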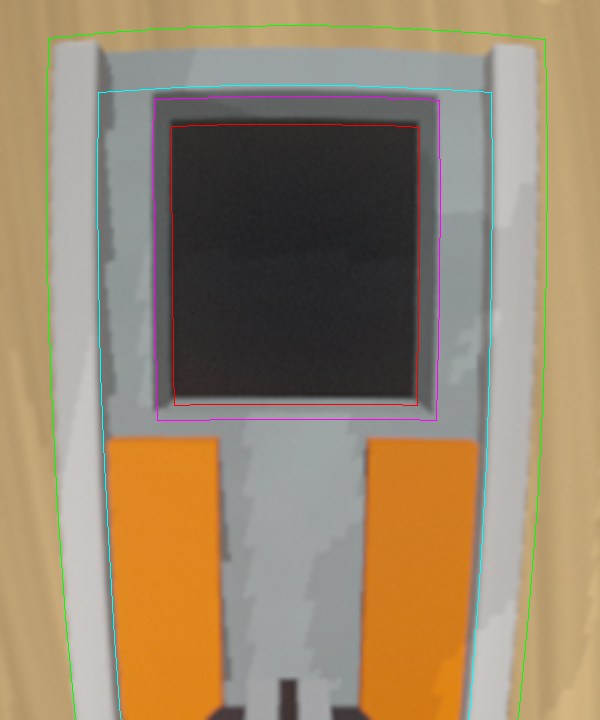

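```bash
python3 plan.py 537 402 250 -1.0
```

```text
t 5.7 pos [660.4  58.3 226.1] phi -1.689 tilt [ 0.009  0.003 -1.   ] q [ 0.33  0.5  -0.    0.   -1.06 -0.45] w -0.1 F [-0.6 -0.7 -0.5]
[-0.817, 0.407, -0.06, -0.018, 0.006, -0.344]
[-0.875, 0.261, -0.06, 0.0, 0.0, -0.344]
[-0.907, 0.108, -0.06, 0.0, 0.0, -0.344]
[-0.912, -0.049, -0.06, 0.0, 0.0, -0.344]
```

>>> {"fn": "apply_moves", "kwargs": {
  "increments": [
    [[-0.82, 0.41, -0.06, 0, 0, -0.345, 0.2], [-0.82, 0.41, -0.06, 0, 0, -0.345, 0.2], [-0.82, 0.41, -0.06, 0, 0, -0.345, 0.2]]
  ]
}}

```text
clock: 6.0
position: [626.2, 148.0, 226.8]
ee_rot: [0.728, -0.686, -0.0, -0.0]
contact_force: [0.1, 0.5, -0.1]
gripper_width: 43.2
```

>>> {"fn": "apply_moves", "kwargs": {
  "increments": [
    [[-0.875, 0.26, -0.06, 0, 0, -0.345, 0.2], [-0.875, 0.26, -0.06, 0, 0, -0.345, 0.2], [-0.875, 0.26, -0.06, 0, 0, -0.345, 0.2]]
  ]
}}

```text
clock: 6.3
position: [595.7, 233.8, 232.7]
ee_rot: [0.784, -0.621, -0.0, -0.0]
contact_force: [0.4, -1.0, 0.3]
gripper_width: 51.6
```

>>> {"fn": "apply_moves", "kwargs": {
  "increments": [
    [[-0.907, 0.11, -0.06, 0, 0, -0.345, 0.2], [-0.907, 0.11, -0.06, 0, 0, -0.345, 0.2], [-0.907, 0.11, -0.06, 0, 0, -0.345, 0.2]]
  ]
}}

```text
clock: 6.6
position: [564.8, 319.4, 238.5]
ee_rot: [0.835, -0.551, -0.0, -0.0]
contact_force: [0.0, -0.5, -0.8]
gripper_width: 51.4
```

>>> {"fn": "apply_moves", "kwargs": {
  "increments": [
    [[-0.91, -0.05, -0.06, 0, 0, -0.345, 0.2], [-0.91, -0.05, -0.06, 0, 0, -0.345, 0.2], [-0.91, -0.05, -0.06, 0, 0, -0.345, 0.2], [-0.91, -0.05, -0.06, 0, 0, -0.345, 0.2], [-0.91, -0.05, -0.06, 0, 0, -0.345, 0.2]]
  ]
}}

```text
clock: 7.1
position: [535.6, 400.4, 244.3]
ee_rot: [0.877, -0.48, -0.0, 0.001]
contact_force: [-0.1, -1.6, 0.0]
gripper_width: 51.2
```

```bash
python3 shot.py wrist w5; python3 plan.py 580 335 . -1.0; python3 - <<'E'
import sys;sys.argv=["x"]
from fit import *
p=load("w5.pkl")
for v in [(580,335,.57)]:
    P=proj(p,box(*v,40,48,44,66));print(P.round(0).tolist())
E
```

```text
t 7.15 pos [535.7 400.3 244.5] phi -1.001 tilt [-0.001 -0.001 -1.   ] q [ 0.88  0.5   0.04 -0.   -1.11 -0.31] w 51.2 F [ 0.7 -0.1 -0.7]
[0.789, -0.021, 0.0, 0.003, -0.001, -0.002]
[[277.0, 69.0], [279.0, 66.0], [277.0, 121.0], [279.0, 123.0], [232.0, 69.0], [230.0, 66.0], [232.0, 121.0], [231.0, 123.0]]
```

View pics/w5.png

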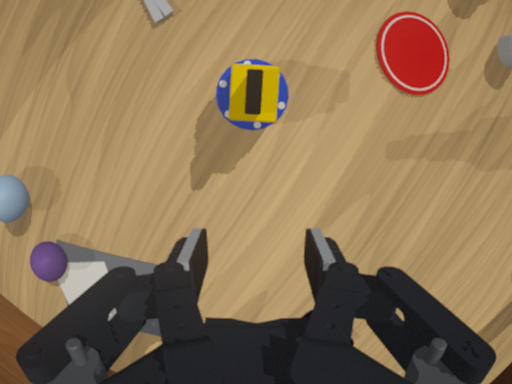

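```bash
cat > f5.py <<'E'
from fit import *
p=load("w5.pkl");b=(205,45,300,140)
g=(p["img"].max(2)<60);z=np.zeros_like(g);z[b[1]:b[3],b[0]:b[2]]=g[b[1]:b[3],b[0]:b[2]]
z[:, :225]=0;z[:,285:]=0;z[:55]=0;z[128:]=0
m=seg(p,18,34,130,70,(225,55,285,130))|z
print(m.sum(),fit([(p,m,b)],lambda v:[box(*v,40,48,44,66),box(*v,12,34,66,94)],[580,335,.57],[5,5,.1]))
m2=m|seg(p,105,130,90,40,b); m2=cv2.morphologyEx(m2.astype(np.uint8),cv2.MORPH_CLOSE,np.ones((7,7)))>0
print(m2.sum(),fit([(p,m2,b)],lambda v:[cyl(*v,66,0,44),],[580,335],[5,5]))
E
python3 f5.py
```

```text
2600 (array([5.81524e+02, 3.34170e+02, 5.01000e-01]), np.float64(0.068))
3890 (array([582.31 , 335.467]), np.float64(0.074))
```

```bash
python3 plan.py 581.5 334.2 220 -1.056
```

```text
t 7.15 pos [535.7 400.3 244.5] phi -1.001 tilt [-0.001 -0.001 -1.   ] q [ 0.88  0.5   0.04 -0.   -1.11 -0.31] w 51.2 F [ 0.7 -0.1 -0.7]
[0.804, -0.03, 0.245, 0.003, -0.001, 0.11]
```

>>> {"fn": "apply_moves", "kwargs": {
  "increments": [
    [[0.805, -0.03, 0.245, 0, 0, 0.11, 0.2], [0.805, -0.03, 0.245, 0, 0, 0.11, 0.2], [0.805, -0.03, 0.245, 0, 0, 0.11, 0.2], [0.805, -0.03, 0.245, 0, 0, 0.11, 0.2], [0.805, -0.03, 0.245, 0, 0, 0.11, 0.2]]
  ]
}}

```text
clock: 7.65
position: [581.4, 335.9, 221.0]
ee_rot: [0.864, -0.503, 0.0, -0.0]
contact_force: [-0.8, 0.3, 0.3]
gripper_width: 51.5
```

```bash
python3 plan.py 581.5 334.2 146 -1.056
```

```text
t 7.65 pos [581.4 335.9 221. ] phi -1.054 tilt [ 0.001  0.001 -1.   ] q [ 0.76  0.52  0.02  0.   -1.07 -0.25] w 51.5 F [-0.8  0.3  0.3]
[0.015, 0.008, 0.75, -0.002, 0.0, 0.003]
```

>>> {"fn": "apply_moves", "kwargs": {
  "increments": [
    [[0.01, 0, 0.4, 0, 0, 0, 0.2], [0.01, 0, 0.65, 0, 0, 0, 0.2], [0.01, 0, 0.75, 0, 0, 0, 0.2], [0.01, 0, 0.75, 0, 0, 0, 0.2], [0.01, 0, 0.75, 0, 0, 0, 0.2]]
  ]
}}

```text
clock: 8.15
position: [582.2, 336.1, 146.9]
ee_rot: [0.865, -0.502, 0.001, -0.001]
contact_force: [0.3, 0.2, 0.3]
gripper_width: 51.3
```

```bash
python3 shot.py scene s2; python3 shot.py wrist w6;python3 plan.py 581.5 334.2 146 -1.056; python3 -c "
import cv2
a=cv2.imread('pics/s2.png')[130:220,350:420];a=cv2.resize(a,None,fx=6,fy=6,interpolation=cv2.INTER_CUBIC)
cv2.imwrite('pics/s2z.png',a)"
```

```text
t 8.25 pos [582.4 336.1 147.5] phi -1.053 tilt [ 0.003  0.002 -1.   ] q [ 0.76  0.6  -0.06  0.   -0.92 -0.25] w 51.4 F [ 0.3 -0.5  0.7]
[0.012, 0.017, 0.015, -0.007, 0.001, 0.006]
```

View pics/s2z.png

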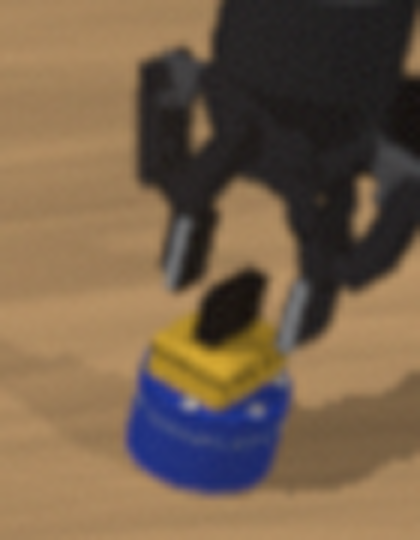

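View pics/w6.png

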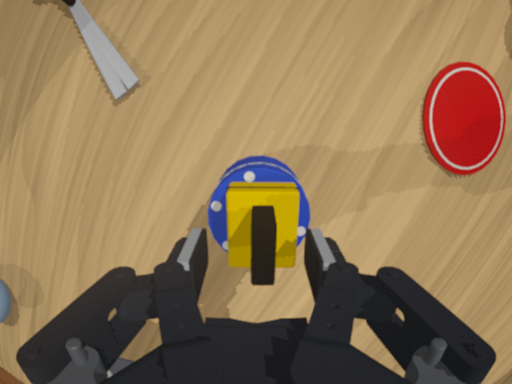

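>>> {"fn": "apply_moves", "kwargs": {
  "increments": [
    [[0.01, 0.02, 0.01, 0, 0, 0, 0.2], [0.01, 0.02, 0.01, 0, 0, 0, -1], [0.01, 0.02, 0.01, 0, 0, 0, -1], [0.01, 0.02, 0.01, 0, 0, 0, -1], [0.01, 0.02, 0.01, 0, 0, 0, -1], [0.01, 0.02, 0.01, 0, 0, 0, -1], [0.01, 0.02, 0.01, 0, 0, 0, -1]]
  ]
}}

```text
clock: 8.95
position: [580.6, 333.4, 144.9]
ee_rot: [0.864, -0.503, 0.0, -0.0]
contact_force: [-0.6, -0.5, 3.9]
gripper_width: 10.5
```

>>> {"fn": "apply_moves", "kwargs": {
  "increments": [
    [[0, 0, -0.05, 0, 0, 0, -1], [0, 0, -0.2, 0, 0, 0, -1], [0, 0, -0.5, 0, 0, 0, -1], [0, 0, -0.7, 0, 0, 0, -1], [0, 0, -0.7, 0, 0, 0, -1], [0, 0, -0.7, 0, 0, 0, -1]]
  ]
}}

```text
clock: 9.55
position: [580.1, 333.2, 214.6]
ee_rot: [0.864, -0.503, -0.0, -0.0]
contact_force: [0.2, -0.5, -2.3]
gripper_width: 10.7
```

```bash
python3 shot.py scene s3; python3 shot.py wrist w7;python3 plan.py 649 -20 220 -1.687; python3 -c "
import cv2
a=cv2.imread('pics/s3.png')[100:220,330:440];a=cv2.resize(a,None,fx=5,fy=5,interpolation=cv2.INTER_CUBIC)
cv2.imwrite('pics/s3z.png',a)"
```

```text
t 9.65 pos [579.7 332.8 212.9] phi -1.054 tilt [-0.003 -0.002 -1.   ] q [ 0.76  0.53  0.   -0.   -1.05 -0.25] w 10.5 F [-0.4 -0.3 -1.7]
[0.852, 0.285, -0.017, 0.006, -0.001, 0.316]
[0.887, 0.147, -0.018, 0.0, 0.0, 0.316]
[0.899, 0.006, -0.018, 0.0, 0.0, 0.316]
[0.888, -0.136, -0.018, 0.0, 0.0, 0.316]
```

View pics/s3z.png

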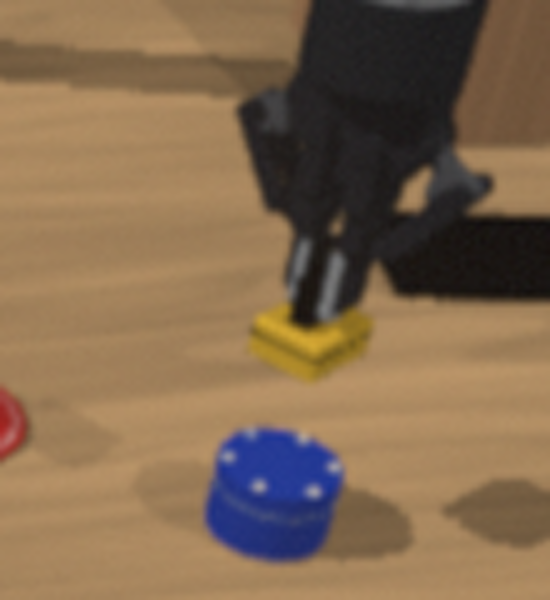

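View pics/w7.png

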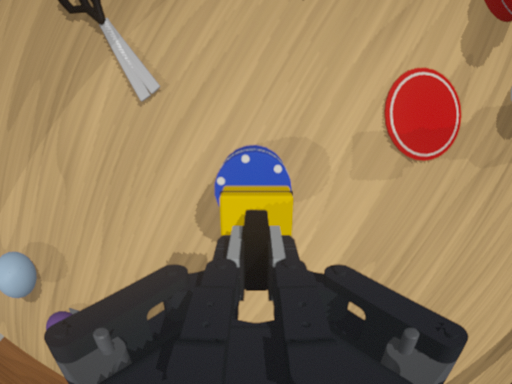

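```bash
python3 - <<'E'
from fit import *
p=load("w7.pkl")
# TCP from camera pose: camera offset in tool frame
from bench import arm
s=arm.read_state();x,y,z=s["position"];phi=-1.054;zz=z-145
for off in(-3,0,3):
    X=x+off*np.cos(phi);Y=y+off*np.sin(phi);psi=phi+np.pi/2
    c=box(X,Y,psi,40,48,44+zz,66+zz);print(off,proj(p,c).round(0).tolist())
    print("  fin",proj(p,box(X,Y,psi,12,34,66+zz,94+zz)).round(0).tolist())
a=p["img"][150:300,190:330,::-1];cv2.imwrite("pics/w7z.png",cv2.resize(a,None,fx=5,fy=5,interpolation=cv2.INTER_CUBIC))
E
```

```text
-3 [[291.0, 188.0], [296.0, 199.0], [288.0, 257.0], [292.0, 275.0], [225.0, 188.0], [221.0, 200.0], [228.0, 257.0], [225.0, 275.0]]
  fin [[269.0, 212.0], [272.0, 234.0], [268.0, 266.0], [271.0, 294.0], [247.0, 212.0], [246.0, 234.0], [248.0, 266.0], [247.0, 294.0]]
0 [[291.0, 183.0], [296.0, 194.0], [288.0, 253.0], [292.0, 271.0], [225.0, 183.0], [221.0, 194.0], [227.0, 253.0], [224.0, 271.0]]
  fin [[270.0, 207.0], [272.0, 228.0], [269.0, 261.0], [271.0, 289.0], [247.0, 207.0], [246.0, 228.0], [248.0, 261.0], [247.0, 290.0]]
3 [[291.0, 178.0], [296.0, 189.0], [288.0, 249.0], [292.0, 267.0], [225.0, 178.0], [221.0, 189.0], [227.0, 249.0], [224.0, 267.0]]
  fin [[270.0, 201.0], [273.0, 222.0], [269.0, 257.0], [271.0, 285.0], [247.0, 201.0], [246.0, 222.0], [248.0, 257.0], [247.0, 285.0]]
```

View pics/w7z.png

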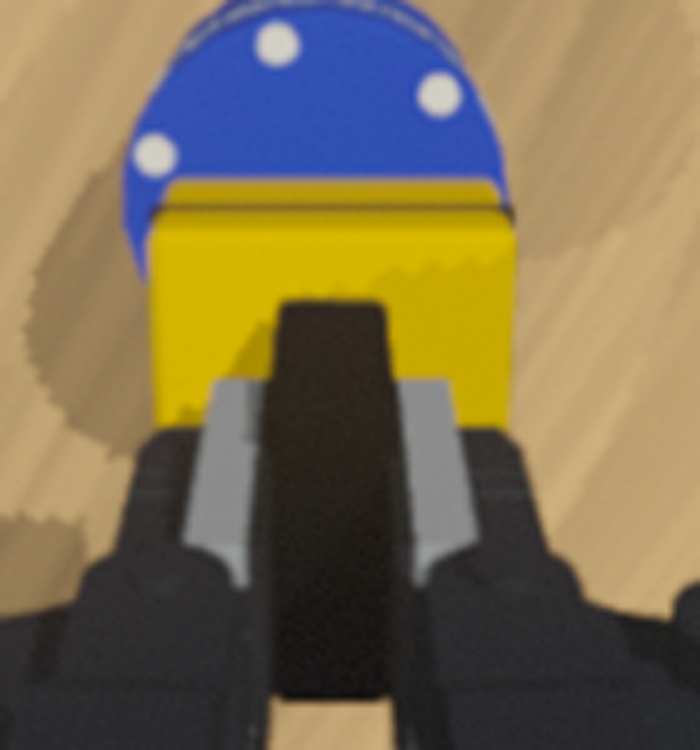

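>>> {"fn": "apply_moves", "kwargs": {
  "increments": [
    [[0.85, 0.285, 0, 0, 0, 0.316, -1], [0.85, 0.285, 0, 0, 0, 0.316, -1], [0.85, 0.285, 0, 0, 0, 0.316, -1], [0.85, 0.285, 0, 0, 0, 0.316, -1]]
  ]
}}

```text
clock: 10.05
position: [597.5, 244.0, 213.1]
ee_rot: [0.821, -0.57, -0.001, 0.001]
contact_force: [0.7, 0.8, -0.1]
gripper_width: 10.6
```

>>> {"fn": "apply_moves", "kwargs": {
  "increments": [
    [[0.887, 0.147, 0, 0, 0, 0.316, -1], [0.887, 0.147, 0, 0, 0, 0.316, -1], [0.887, 0.147, 0, 0, 0, 0.316, -1], [0.887, 0.147, 0, 0, 0, 0.316, -1]]
  ]
}}

```text
clock: 10.45
position: [615.0, 157.1, 213.7]
ee_rot: [0.774, -0.633, -0.0, 0.0]
contact_force: [0.1, 0.2, -2.0]
gripper_width: 10.9
```

>>> {"fn": "apply_moves", "kwargs": {
  "increments": [
    [[0.9, 0, 0, 0, 0, 0.316, -1], [0.9, 0, 0, 0, 0, 0.316, -1], [0.9, 0, 0, 0, 0, 0.316, -1], [0.9, 0, 0, 0, 0, 0.316, -1]]
  ]
}}

```text
clock: 10.85
position: [633.1, 69.5, 213.9]
ee_rot: [0.722, -0.692, -0.0, 0.0]
contact_force: [0.7, 0.5, -2.2]
gripper_width: 11.2
```

>>> {"fn": "apply_moves", "kwargs": {
  "increments": [
    [[0.888, -0.136, 0, 0, 0, 0.316, -1], [0.888, -0.136, 0, 0, 0, 0.316, -1], [0.888, -0.136, 0, 0, 0, 0.316, -1], [0.888, -0.136, 0, 0, 0, 0.316, -1], [0.888, -0.136, 0, 0, 0, 0.316, -1]]
  ]
}}

```text
clock: 11.35
position: [650.4, -17.4, 214.2]
ee_rot: [-0.666, 0.746, 0.0, -0.0]
contact_force: [-0.9, 0.2, -1.1]
gripper_width: 10.6
```

```bash
python3 plan.py 649 -21 150 -1.687
```

```text
t 11.35 pos [650.4 -17.4 214.2] phi -1.683 tilt [-0.  0. -1.] q [ 0.22  0.5  -0.04 -0.   -1.03 -0.33] w 10.6 F [-0.9  0.2 -1.1]
[0.038, 0.01, 0.642, 0.0, 0.0, 0.007]
```

>>> {"fn": "apply_moves", "kwargs": {
  "increments": [
    [[0.035, -0.01, 0.3, 0, 0, 0.007, -1], [0.035, -0.01, 0.54, 0, 0, 0.007, -1], [0.035, -0.01, 0.54, 0, 0, 0.007, -1], [0.035, -0.01, 0.54, 0, 0, 0.007, -1]]
  ]
}}

```text
clock: 11.75
position: [651.4, -21.5, 160.7]
ee_rot: [-0.665, 0.747, -0.0, -0.0]
contact_force: [0.2, -0.6, -1.0]
gripper_width: 10.6
```

```bash
python3 shot.py scene s4; python3 shot.py wrist w8;python3 plan.py 649 -21 109 -1.687; python3 -c "
import cv2
a=cv2.imread('pics/s4.png')[150:260,220:330];a=cv2.resize(a,None,fx=5,fy=5,interpolation=cv2.INTER_CUBIC)
cv2.imwrite('pics/s4z.png',a)"
```

```text
t 11.85 pos [652.1 -21.9 162.2] phi -1.688 tilt [ 0.003  0.    -1.   ] q [ 0.21  0.55 -0.1   0.   -0.92 -0.33] w 10.7 F [-0.3 -0.2 -1.8]
[-0.005, 0.033, 0.532, -0.007, 0.001, -0.001]
```

View pics/s4z.png

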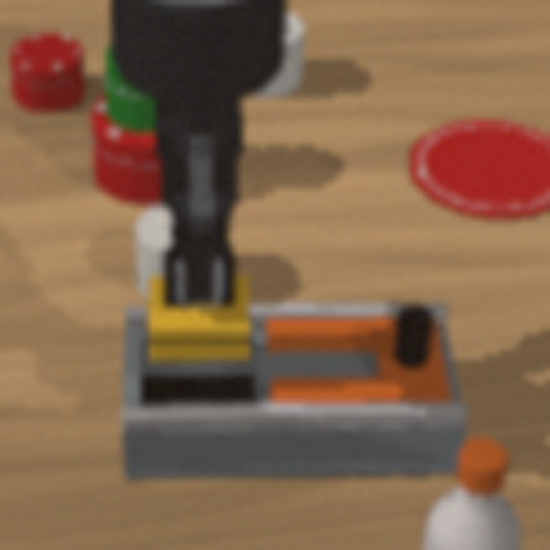

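View pics/w8.png

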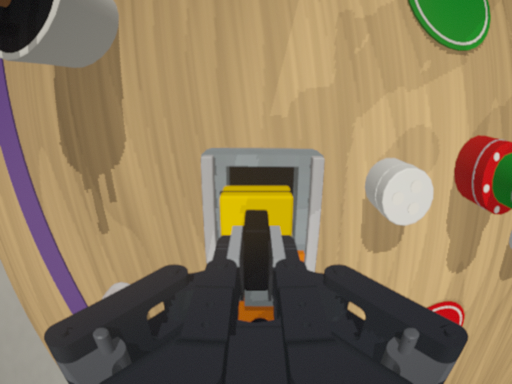

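>>> {"fn": "apply_moves", "kwargs": {
  "increments": [
    [[0, 0.04, 0, 0, 0, 0, -1], [0, 0.04, 0.15, 0, 0, 0, -1], [0, 0.04, 0.26, 0, 0, 0, -1], [0, 0.04, 0.26, 0, 0, 0, -1], [0, 0.04, 0.26, 0, 0, 0, -1]]
  ]
}}

```text
clock: 12.35
position: [647.1, -22.4, 134.6]
ee_rot: [-0.664, 0.748, -0.0, -0.0]
contact_force: [0.0, -0.4, -1.3]
gripper_width: 10.9
```

```bash
python3 shot.py scene s5; python3 shot.py wrist w9;python3 plan.py 649 -21 109 -1.687; python3 -c "
import cv2
a=cv2.imread('pics/w9.png')[120:320,170:350];a=cv2.resize(a,None,fx=3,fy=3,interpolation=cv2.INTER_CUBIC)
cv2.imwrite('pics/w9z.png',a)
a=cv2.imread('pics/s5.png')[170:260,220:330];a=cv2.resize(a,None,fx=5,fy=5,interpolation=cv2.INTER_CUBIC)
cv2.imwrite('pics/s5z.png',a)"
```

```text
t 12.45 pos [647.5 -22.3 135.1] phi -1.689 tilt [ 0.001 -0.    -1.   ] q [ 0.21  0.58 -0.13  0.   -0.86 -0.33] w 11.1 F [-1.1 -0.6 -2. ]
[-0.015, -0.013, 0.261, -0.003, 0.0, -0.004]
```

View pics/w9z.png

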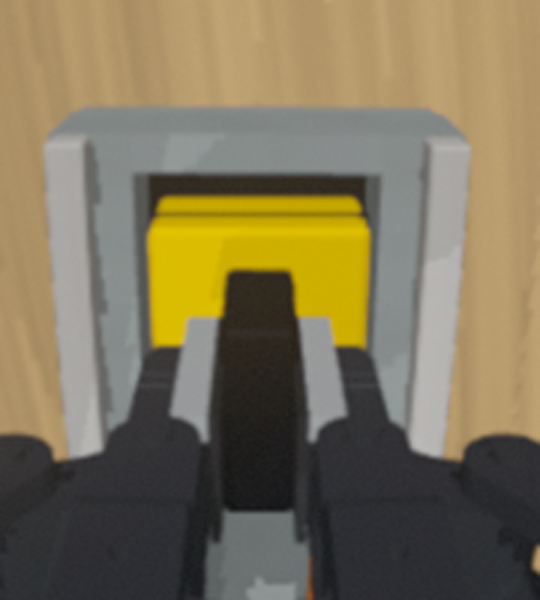

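View pics/s5z.png

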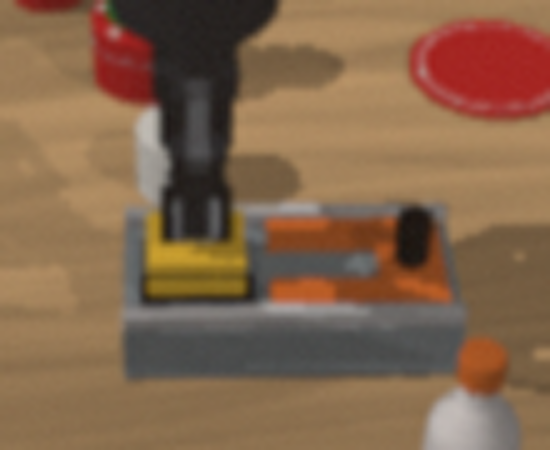

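>>> {"fn": "apply_moves", "kwargs": {
  "increments": [
    [[0, 0, 0.06, 0, 0, 0, -1], [0, 0, 0.12, 0, 0, 0, -1], [0, 0, 0.18, 0, 0, 0, -1], [0, 0, 0.22, 0, 0, 0, -1], [0, 0, 0.24, 0, 0, 0, -1], [0, 0, 0.24, 0, 0, 0, -1]]
  ]
}}

```text
clock: 13.05
position: [646.9, -22.4, 109.9]
ee_rot: [-0.664, 0.748, 0.0, -0.0]
contact_force: [-0.4, 0.5, -1.6]
gripper_width: 11.0
```

>>> {"fn": "apply_moves", "kwargs": {
  "increments": [
    [[0, 0, 0.01, 0, 0, 0, -1], [0, 0, 0.02, 0, 0, 0, -1], [0, 0, 0.02, 0, 0, 0, -1]]
  ]
}}

```text
clock: 13.35
position: [647.3, -22.3, 108.9]
ee_rot: [-0.664, 0.748, -0.0, 0.0]
contact_force: [-0.6, -0.4, -0.5]
gripper_width: 11.1
```

>>> {"fn": "apply_moves", "kwargs": {
  "increments": [
    [[0, 0, 0.01, 0, 0, 0, -1], [0, 0, 0.01, 0, 0, 0, -1]]
  ]
}}

```text
clock: 13.55
position: [647.3, -22.3, 108.9]
ee_rot: [-0.664, 0.748, -0.0, 0.0]
contact_force: [-1.8, 1.3, 5.1]
gripper_width: 11.0
```

```bash
python3 plan.py . . . .; python3 shot.py scene s6;python3 -c "
import cv2
a=cv2.imread('pics/s6.png')[170:260,220:330];a=cv2.resize(a,None,fx=5,fy=5,interpolation=cv2.INTER_CUBIC)
cv2.imwrite('pics/s6z.png',a)"
```

```text
t 13.55 pos [647.3 -22.3 108.9] phi -1.689 tilt [ 0.001 -0.    -1.   ] q [ 0.22  0.61 -0.15  0.   -0.81 -0.33] w 11.0 F [-1.8  1.3  5.1]
[0.0, 0.0, 0.0, -0.002, -0.0, 0.0]
```

View pics/s6z.png

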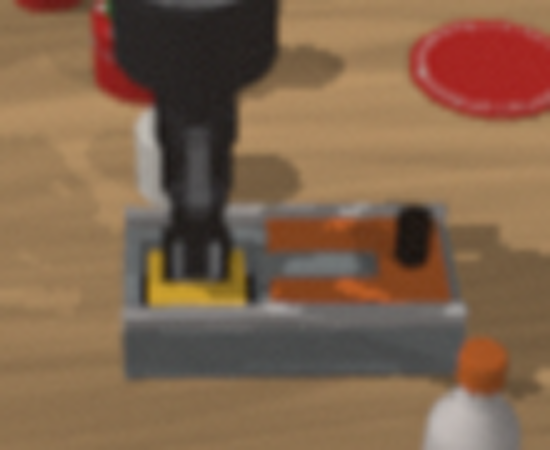

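>>> {"fn": "apply_moves", "kwargs": {
  "increments": [
    [[0, 0, 0, 0, 0, 0, -0.35], [0, 0, 0, 0, 0, 0, -0.35], [0, 0, 0, 0, 0, 0, -0.35], [0, 0, -0.2, 0, 0, 0, -0.35], [0, 0, -0.6, 0, 0, 0, -0.35], [0, 0, -1, 0, 0, 0, -0.35], [0, 0, -1, 0, 0, 0, -0.35]]
  ]
}}

```text
clock: 14.3
position: [650.2, -22.2, 214.4]
ee_rot: [-0.664, 0.747, -0.004, 0.005]
contact_force: [0.1, -0.6, -1.0]
gripper_width: 27.5
```

```bash
python3 plan.py 664.4 112.2 209 -1.687; python3 shot.py wrist w10
```

```text
t 14.3 pos [650.2 -22.2 214.4] phi -1.688 tilt [ 0.013  0.001 -1.   ] q [ 0.21  0.49 -0.05  0.   -1.01 -0.33] w 27.5 F [ 0.1 -0.6 -1. ]
[-0.676, 0.008, 0.028, -0.026, 0.004, -0.001]
[-0.676, 0.008, 0.027, 0.0, 0.0, -0.001]
```

View pics/w10.png

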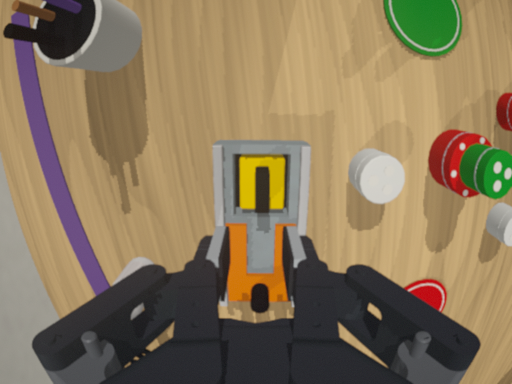

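```bash
python3 -c "
from h import *
s=load('scene0.pkl');print(onz(s,[[314,276]],0),onz(s,[[317,243]],70),onz(load('top0.pkl'),[[236,100],[237,115]],60))"
```

```text
[[799.2856727   80.95103617]] [[767.29899403  89.75362331]] [[815.86760463  75.48491184]
 [775.45629555  72.49610968]]
```

>>> {"fn": "apply_moves", "kwargs": {
  "increments": [
    [[-0.675, 0, 0.03, 0, 0, 0, -1], [-0.675, 0, 0.03, 0, 0, 0, -1], [-0.675, 0, 0.03, 0, 0, 0, -1]]
  ]
}}

```text
clock: 14.65
position: [654.7, 47.0, 202.8]
ee_rot: [-0.665, 0.747, 0.001, -0.001]
contact_force: [-0.4, -0.5, 0.0]
gripper_width: 0.5
```

>>> {"fn": "apply_moves", "kwargs": {
  "increments": [
    [[-0.675, 0, 0.03, 0, 0, 0, -1], [-0.675, 0, 0.03, 0, 0, 0, -1], [-0.675, 0, 0.03, 0, 0, 0, -1], [-0.675, 0, 0.03, 0, 0, 0, -1]]
  ]
}}

```text
clock: 15.05
position: [662.6, 111.2, 200.6]
ee_rot: [-0.664, 0.748, 0.0, -0.001]
contact_force: [-0.0, -0.9, 0.2]
gripper_width: -0.0
```

```bash
python3 plan.py 664.4 112.2 121 -1.687
```

```text
t 15.05 pos [662.6 111.2 200.6] phi -1.689 tilt [-0.002 -0.001 -1.   ] q [ 0.41  0.54 -0.   -0.   -1.03 -0.52] w -0.0 F [-0.  -0.9  0.2]
[-0.012, -0.018, 0.796, 0.003, -0.002, -0.004]
```

>>> {"fn": "apply_moves", "kwargs": {
  "increments": [
    [[-0.02, -0.02, 0.4, 0, 0, 0, -1], [-0.02, -0.02, 0.7, 0, 0, 0, -1], [-0.02, -0.02, 0.79, 0, 0, 0, -1], [-0.02, -0.02, 0.79, 0, 0, 0, -1], [-0.02, -0.02, 0.79, 0, 0, 0, -1]]
  ]
}}

```text
clock: 15.55
position: [666.2, 112.9, 123.9]
ee_rot: [-0.664, 0.748, -0.001, 0.001]
contact_force: [0.7, -0.1, 0.2]
gripper_width: 0.1
```

```bash
python3 plan.py 656.5 44.6 121 -1.687
```

```text
t 15.55 pos [666.2 112.9 123.9] phi -1.69 tilt [ 0.002  0.    -1.   ] q [ 0.41  0.63 -0.07  0.   -0.88 -0.53] w 0.1 F [ 0.7 -0.1  0.2]
[0.69, 0.015, 0.029, -0.005, 0.001, -0.005]
```

>>> {"fn": "apply_moves", "kwargs": {
  "increments": [
    [[0.08, 0.01, 0.02, 0, 0, 0, -1], [0.16, 0.01, 0.02, 0, 0, 0, -1], [0.24, 0.01, 0.02, 0, 0, 0, -1], [0.32, 0.01, 0.02, 0, 0, 0, -1], [0.4, 0.01, 0.02, 0, 0, 0, -1], [0.48, 0.01, 0.02, 0, 0, 0, -1], [0.55, 0.01, 0.02, 0, 0, 0, -1], [0.62, 0.01, 0.02, 0, 0, 0, -1], [0.66, 0.01, 0.02, 0, 0, 0, -1], [0.66, 0.01, 0.02, 0, 0, 0, -1]]
  ]
}}

```text
clock: 16.55
position: [655.9, 47.1, 120.1]
ee_rot: [-0.664, 0.748, 0.0, -0.001]
contact_force: [0.4, -0.1, -0.4]
gripper_width: -0.3
```

>>> {"fn": "apply_moves", "kwargs": {
  "increments": [
    [[0.02, 0, 0, 0, 0, 0, -1], [0.03, 0, 0, 0, 0, 0, -1], [0.03, 0, 0, 0, 0, 0, -1]]
  ]
}}

```text
clock: 16.85
position: [655.7, 45.1, 120.0]
ee_rot: [-0.664, 0.748, 0.0, -0.001]
contact_force: [-0.2, 1.6, 0.3]
gripper_width: 0.2
```

```bash
python3 plan.py 656.5 44.6 121 -1.687;python3 shot.py scene s7;python3 shot.py wrist w11;python3 -c "
import cv2
a=cv2.imread('pics/s7.png')[170:260,220:330];a=cv2.resize(a,None,fx=5,fy=5,interpolation=cv2.INTER_CUBIC)
cv2.imwrite('pics/s7z.png',a)"
```

```text
t 16.85 pos [655.7  45.1 120. ] phi -1.689 tilt [-0.001 -0.    -1.   ] q [ 0.31  0.61 -0.12 -0.   -0.85 -0.43] w 0.2 F [-0.2  1.6  0.3]
[0.004, -0.009, -0.01, 0.002, -0.001, -0.005]
```

View pics/s7z.png

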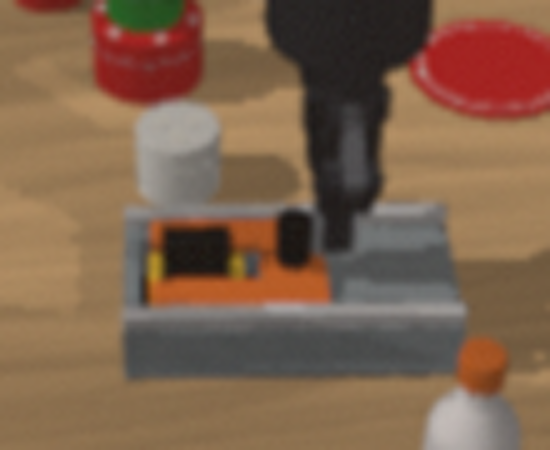

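View pics/w11.png

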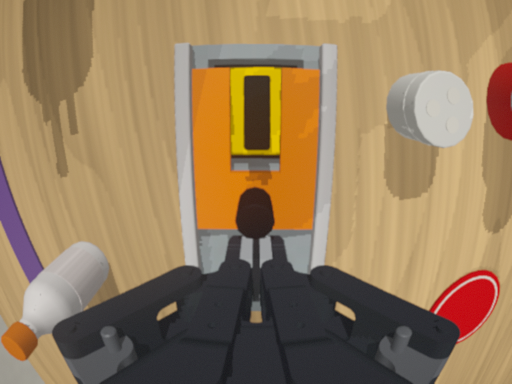

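>>> {"fn": "apply_moves", "kwargs": {
  "increments": [
    [[0.015, 0, 0, 0, 0, 0, -1], [0.015, 0, 0, 0, 0, 0, -1]]
  ]
}}

```text
clock: 17.15
position: [655.7, 43.6, 120.2]
ee_rot: [-0.664, 0.748, 0.0, -0.0]
contact_force: [-0.5, 1.0, -1.4]
gripper_width: -0.1
```

>>> {"fn": "apply_moves", "kwargs": {
  "increments": [
    [[0.015, 0, 0, 0, 0, 0, -1], [0.015, 0, 0, 0, 0, 0, -1]]
  ]
}}

```text
clock: 17.35
position: [655.7, 43.1, 120.3]
ee_rot: [-0.664, 0.748, 0.0, 0.001]
contact_force: [-1.3, 4.5, -1.1]
gripper_width: -0.3
```

```bash
python3 plan.py . . . .
```

```text
t 17.35 pos [655.7  43.1 120.3] phi -1.689 tilt [ 0.     0.001 -1.   ] q [ 0.31  0.61 -0.12 -0.   -0.85 -0.43] w -0.3 F [-1.3  4.5 -1.1]
[0.0, 0.0, 0.0, -0.0, 0.003, -0.0]
```

>>> {"fn": "apply_moves", "kwargs": {
  "increments": [
    [[0.01, 0, 0, 0, 0, 0, -1], [0.01, 0, 0, 0, 0, 0, -1]]
  ]
}}

```text
clock: 17.55
position: [655.6, 42.9, 120.3]
ee_rot: [-0.664, 0.748, 0.001, 0.001]
contact_force: [-1.4, 7.2, -0.9]
gripper_width: 0.0
```

>>> {"fn": "apply_moves", "kwargs": {
  "increments": [
    [[-0.05, 0, 0, 0, 0, 0, -1], [-0.05, 0, -0.5, 0, 0, 0, -1], [-0.05, 0, -1, 0, 0, 0, -1], [-0.05, 0, -1, 0, 0, 0, -1]]
  ]
}}

```text
clock: 17.95
position: [660.1, 46.2, 229.7]
ee_rot: [-0.665, 0.747, -0.005, 0.007]
contact_force: [0.1, 0.1, 0.2]
gripper_width: -0.5
```

```bash
python3 shot.py wrist w12;python3 ov.py w12 160,0,360,240 3 649 -20 1.455 45 -38.5 a; python3 plan.py 440 60 225 -1.6
```

```text
t 18.0 pos [658.2  46.1 225.7] phi -1.689 tilt [ 0.01   0.001 -1.   ] q [ 0.32  0.5  -0.01  0.   -1.05 -0.43] w 0.2 F [ 0.2  0.5 -0.9]
[0.04, 0.728, -0.005, -0.02, 0.005, -0.059]
[0.018, 0.729, 0.002, 0.0, 0.0, -0.059]
[-0.004, 0.729, 0.002, 0.0, 0.0, -0.059]
```

View pics/w12_a.png

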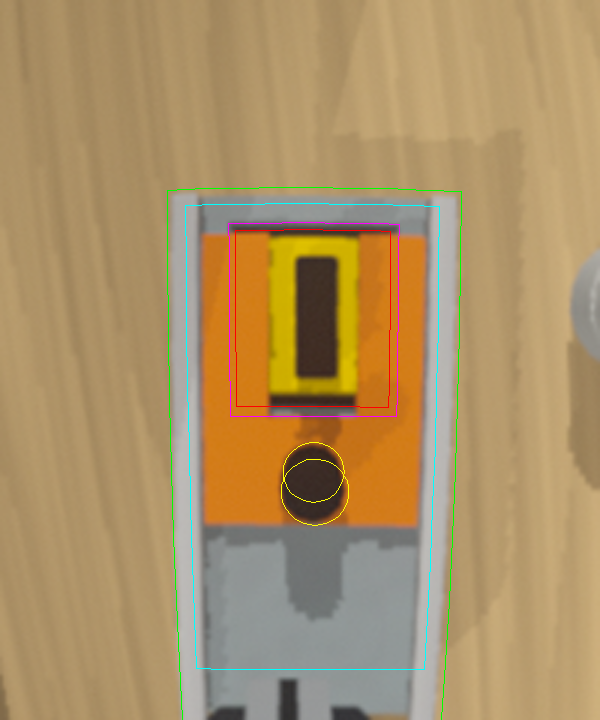

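>>> {"fn": "apply_moves", "kwargs": {
  "increments": [
    [[0.03, 0.73, 0, 0, 0, -0.06, 0], [0.03, 0.73, 0, 0, 0, -0.06, 0], [0.03, 0.73, 0, 0, 0, -0.06, 0], [0.03, 0.73, 0, 0, 0, -0.06, 0]]
  ]
}}

```text
clock: 18.4
position: [583.4, 51.5, 220.4]
ee_rot: [-0.675, 0.738, -0.0, -0.0]
contact_force: [0.7, 0.1, 0.2]
gripper_width: 43.2
```

>>> {"fn": "apply_moves", "kwargs": {
  "increments": [
    [[0.02, 0.73, 0, 0, 0, -0.06, 0], [0.02, 0.73, 0, 0, 0, -0.06, 0], [0.02, 0.73, 0, 0, 0, -0.06, 0], [0.02, 0.73, 0, 0, 0, -0.06, 0]]
  ]
}}

```text
clock: 18.8
position: [511.6, 56.3, 220.7]
ee_rot: [-0.686, 0.727, -0.001, 0.001]
contact_force: [-0.1, -0.2, 0.3]
gripper_width: 43.0
```

>>> {"fn": "apply_moves", "kwargs": {
  "increments": [
    [[-0.1, 0.73, 0, 0, 0, -0.06, 0.5], [-0.1, 0.73, 0, 0, 0, -0.06, 0.5], [-0.1, 0.73, 0, 0, 0, -0.06, 0.5], [-0.1, 0.73, 0, 0, 0, -0.06, 0.5], [-0.1, 0.73, 0, 0, 0, -0.06, 0.5]]
  ]
}}

```text
clock: 19.3
position: [439.9, 70.8, 220.6]
ee_rot: [-0.697, 0.717, -0.0, 0.001]
contact_force: [-0.3, -0.6, -0.5]
gripper_width: 63.9
```

```bash
python3 shot.py wrist w13; python3 plan.py 432 -21 . -1.6
```

```text
t 19.35 pos [439.7  70.6 220.4] phi -1.6 tilt [ 0.001  0.    -1.   ] q [ 0.53  0.17 -0.54  0.   -0.87 -0.56] w 64.0 F [ 0.1 -0.   0.7]
[0.918, 0.05, -0.0, -0.002, 0.0, -0.0]
```

View pics/w13.png

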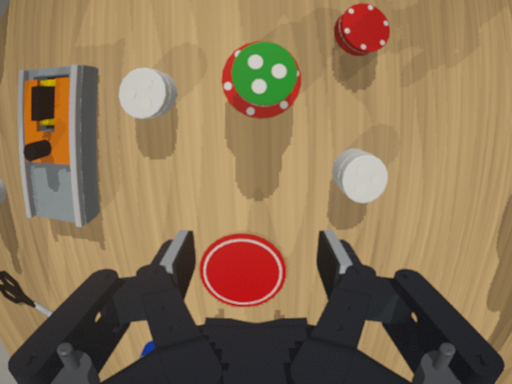

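```bash
cat > f6.py <<'E'
from fit import *
import sys
p=load(sys.argv[1]+".pkl")
b=tuple(map(int,sys.argv[2].split(",")))
cl=lambda m:cv2.morphologyEx(m.astype(np.uint8),cv2.MORPH_CLOSE,np.ones((9,9)))>0
g=cl(seg(p,40,85,80,40,b));r=cl(seg(p,170,9,120,50,b)|g)
v0=onz(p,[cen(g)[:2]],70)[0]
print(fit([(p,g,b)],lambda v:[cyl(*v,46,44,84)],v0,[5,5]),fit([(p,r,b)],lambda v:[cyl(v[0],v[1],66,0,44),cyl(v[2],v[3],46,44,84)],[v0[0],v0[1],v0[0],v0[1]],[5]*4))
E
python3 f6.py w13 210,30,312,130; python3 f6.py w13 210,30,312,130 >/dev/null; python3 - <<'E'
import sys;sys.path.insert(0,".")
from fit import *
p=load("w13.pkl");print(proj(p,[[459,184,4],[456,-181.5,4]]).round(0))
h=hull_fit(seg(p,172,8,110,50,(190,225,300,315)));w=onz(p,h,4).astype(np.float32);print(cv2.minEnclosingCircle(w))
E
```

```text
(array([432.589, -20.46 ]), np.float64(0.266)) (array([434.006, -19.718, 432.864, -19.483]), np.float64(0.161))
[[243. 272.]
 [234. -64.]]
((459.7752380371094, 184.75076293945312), 50.34226989746094)
```

```bash
python3 plan.py 432.7 -20.5 190 -1.6
```

```text
t 19.35 pos [439.7  70.6 220.4] phi -1.6 tilt [ 0.001  0.    -1.   ] q [ 0.53  0.17 -0.54  0.   -0.87 -0.56] w 64.0 F [ 0.1 -0.   0.7]
[0.913, 0.044, 0.304, -0.002, 0.0, -0.0]
```

>>> {"fn": "apply_moves", "kwargs": {
  "increments": [
    [[0.913, 0.044, 0.1, 0, 0, 0, 0.6], [0.913, 0.044, 0.3, 0, 0, 0, 0.6], [0.913, 0.044, 0.3, 0, 0, 0, 0.6], [0.913, 0.044, 0.3, 0, 0, 0, 0.6], [0.913, 0.044, 0.3, 0, 0, 0, 0.6]]
  ]
}}

```text
clock: 19.85
position: [432.4, -20.4, 190.8]
ee_rot: [-0.697, 0.717, -0.0, 0.001]
contact_force: [-0.5, 1.0, 0.8]
gripper_width: 68.2
```

```bash
python3 plan.py 432.7 -20.5 125 -1.6;python3 shot.py wrist w14
```

```text
t 19.85 pos [432.4 -20.4 190.8] phi -1.599 tilt [ 0.001  0.    -1.   ] q [ 0.33  0.19 -0.6   0.   -0.78 -0.36] w 68.2 F [-0.5  1.   0.8]
[0.001, -0.002, 0.658, -0.003, 0.0, 0.001]
```

View pics/w14.png

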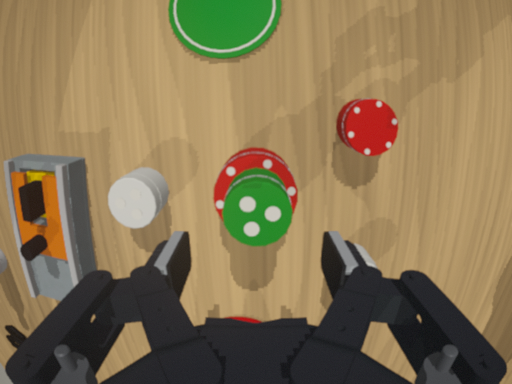

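>>> {"fn": "apply_moves", "kwargs": {
  "increments": [
    [[0, 0, 0.3, 0, 0, 0, 0.6], [0, 0, 0.55, 0, 0, 0, 0.6], [0, 0, 0.66, 0, 0, 0, 0.6], [0, 0, 0.66, 0, 0, 0, 0.6], [0, 0, 0.66, 0, 0, 0, -1], [0, 0, 0.66, 0, 0, 0, -1], [0, 0, 0.66, 0, 0, 0, -1], [0, 0, 0.66, 0, 0, 0, -1], [0, 0, 0.66, 0, 0, 0, -1]]
  ]
}}

```text
clock: 20.8
position: [432.3, -20.2, 125.7]
ee_rot: [-0.697, 0.717, -0.001, 0.002]
contact_force: [0.1, 2.6, 6.9]
gripper_width: 44.6
```

>>> {"fn": "apply_moves", "kwargs": {
  "increments": [
    [[0, 0, -0.1, 0, 0, 0, -1], [0, 0, -0.3, 0, 0, 0, -1], [0, 0, -0.6, 0, 0, 0, -1], [0, 0, -0.6, 0, 0, 0, -1], [0, 0, -0.6, 0, 0, 0, -1]]
  ]
}}

```text
clock: 21.3
position: [430.9, -20.8, 185.1]
ee_rot: [-0.697, 0.717, -0.0, 0.001]
contact_force: [-0.0, -0.6, -1.1]
gripper_width: 44.6
```

```bash
python3 plan.py 456 -181.5 185 -1.6;python3 shot.py wrist w15;python3 shot.py scene s8
```

```text
t 21.3 pos [430.9 -20.8 185.1] phi -1.6 tilt [ 0.001  0.001 -1.   ] q [ 0.33  0.19 -0.61 -0.   -0.76 -0.36] w 44.6 F [-0.  -0.6 -1.1]
[0.8, -0.149, 0.0, -0.003, 0.002, 0.0]
[0.799, -0.149, 0.001, 0.0, 0.0, 0.0]
```

View pics/w15.png

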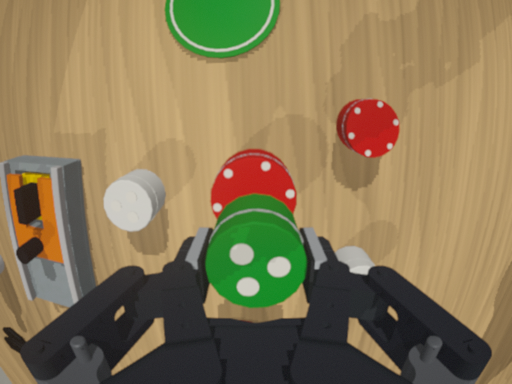

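View pics/s8.png

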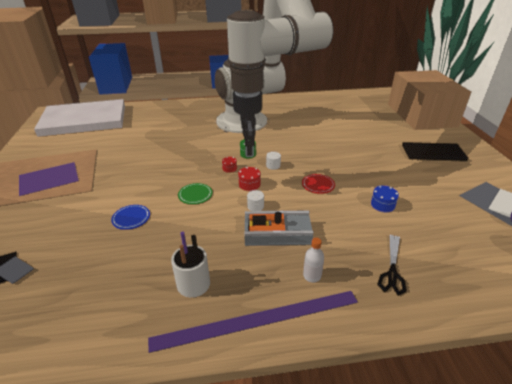

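>>> {"fn": "apply_moves", "kwargs": {
  "increments": [
    [[0.8, -0.15, 0, 0, 0, 0, -1], [0.8, -0.15, 0, 0, 0, 0, -1], [0.8, -0.15, 0, 0, 0, 0, -1]]
  ]
}}

```text
clock: 21.7
position: [443.6, -103.4, 183.1]
ee_rot: [-0.696, 0.718, 0.001, -0.001]
contact_force: [0.5, 0.6, -0.6]
gripper_width: 44.8
```

>>> {"fn": "apply_moves", "kwargs": {
  "increments": [
    [[0.8, -0.15, 0, 0, 0, 0, -1], [0.8, -0.15, 0, 0, 0, 0, -1], [0.8, -0.15, 0.3, 0, 0, 0, -1], [0.8, -0.15, 0.5, 0, 0, 0, -1], [0.8, -0.15, 0.5, 0, 0, 0, -1]]
  ]
}}

```text
clock: 22.2
position: [454.1, -181.3, 131.0]
ee_rot: [-0.696, 0.718, 0.004, -0.003]
contact_force: [-0.2, 0.6, -0.4]
gripper_width: 44.8
```

```bash
python3 plan.py 456.7 -181.5 86 -1.6;python3 shot.py wrist w16; python3 - <<'E'
from fit import *
from bench import arm
p=load("w16.pkl");s=arm.read_state();x,y,z=s["position"]
im=p["img"][:,:,::-1].copy()
def pl(P,c): cv2.polylines(im,[proj(p,P).astype(np.int32)],True,c,1)
pl(cyl(456.7,-181.5,100,4,4)[:40],(255,0,255))
pl(cyl(x,y,46,z-125.5+84,z)[:40],(0,0,255)); pl(cyl(x,y,46,z-125.5+44,z)[:40],(255,0,0))
cv2.imwrite("pics/w16o.png",im)
E
```

```text
t 22.2 pos [ 454.1 -181.3  131. ] phi -1.601 tilt [-0.009  0.001 -1.   ] q [-0.05  0.37 -0.54 -0.   -0.68  0.02] w 44.8 F [-0.2  0.6 -0.4]
[0.002, -0.031, 0.45, 0.018, 0.002, -0.001]
```

View pics/w16o.png

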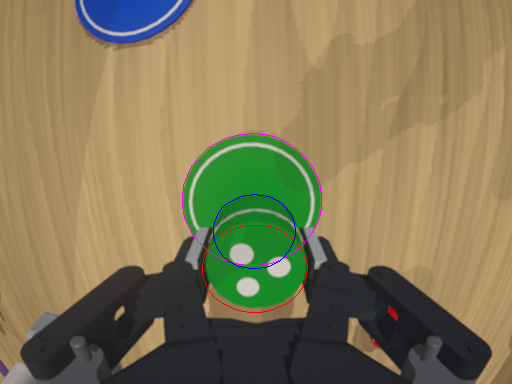

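>>> {"fn": "apply_moves", "kwargs": {
  "increments": [
    [[0, -0.02, 0.2, 0, 0, 0, -1], [0, -0.02, 0.36, 0, 0, 0, -1], [0, -0.02, 0.42, 0, 0, 0, -1], [0, -0.02, 0.44, 0, 0, 0, -1], [0, -0.02, 0.44, 0, 0, 0, -1]]
  ]
}}

```text
clock: 22.75
position: [459.1, -181.4, 91.1]
ee_rot: [-0.697, 0.717, -0.0, 0.0]
contact_force: [0.7, -0.1, -1.5]
gripper_width: 44.6
```

```bash
python3 plan.py 456.7 -181.5 85.5 -1.6
```

```text
t 22.75 pos [ 459.1 -181.4   91.1] phi -1.599 tilt [ 0.001 -0.    -1.   ] q [-0.05  0.44 -0.56  0.   -0.57  0.02] w 44.6 F [ 0.7 -0.1 -1.5]
[0.001, 0.024, 0.056, -0.002, -0.0, 0.003]
```

>>> {"fn": "apply_moves", "kwargs": {
  "increments": [
    [[0, 0.024, 0.02, 0, 0, 0, -1], [0, 0.024, 0.04, 0, 0, 0, -1], [0, 0.024, 0.05, 0, 0, 0, -1], [0, 0.024, 0.05, 0, 0, 0, -1]]
  ]
}}

```text
clock: 23.15
position: [456.2, -181.6, 85.7]
ee_rot: [-0.697, 0.717, -0.0, 0.0]
contact_force: [-1.7, -0.2, 1.6]
gripper_width: 44.6
```

>>> {"fn": "apply_moves", "kwargs": {
  "increments": [
    [[0, 0, 0.01, 0, 0, 0, -1], [0, 0, 0.01, 0, 0, 0, -1]]
  ]
}}

```text
clock: 23.35
position: [456.2, -181.5, 85.7]
ee_rot: [-0.697, 0.717, -0.0, -0.0]
contact_force: [-3.2, 1.4, 9.7]
gripper_width: 44.8
```

Contact made; release and rise.

>>> {"fn": "apply_moves", "kwargs": {
  "increments": [
    [[0, 0, 0, 0, 0, 0, 0.6], [0, 0, 0, 0, 0, 0, 0.6], [0, 0, 0, 0, 0, 0, 0.6], [0, 0, -0.1, 0, 0, 0, 0.6], [0, 0, -0.4, 0, 0, 0, 0.6], [0, 0, -0.8, 0, 0, 0, 0.6], [0, 0, -1, 0, 0, 0, 0.6], [0, 0, -1, 0, 0, 0, 0.6]]
  ]
}}

```text
clock: 24.15
position: [458.0, -181.7, 188.3]
ee_rot: [-0.697, 0.717, -0.003, 0.003]
contact_force: [0.7, 0.2, 0.2]
gripper_width: 68.3
```

```bash
python3 plan.py 440 60 220 -1.6;python3 shot.py scene s9;python3 shot.py wrist w17
```

```text
t 24.15 pos [ 458.  -181.7  188.3] phi -1.599 tilt [ 0.008 -0.001 -1.   ] q [-0.05  0.28 -0.47  0.   -0.81  0.02] w 68.3 F [0.7 0.2 0.2]
[-0.804, 0.082, -0.107, -0.017, -0.002, 0.001]
[-0.804, 0.083, -0.106, 0.0, 0.0, 0.001]
[-0.804, 0.083, -0.106, 0.0, 0.0, 0.001]
```

View pics/w17.png

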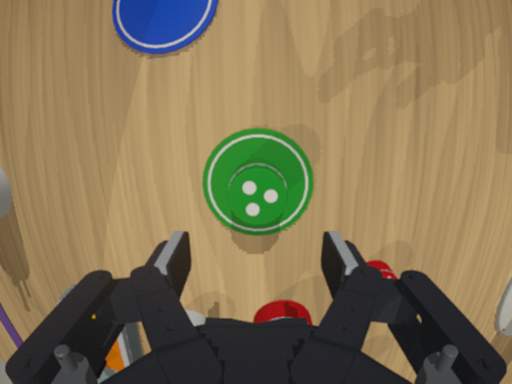

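>>> {"fn": "apply_moves", "kwargs": {
  "increments": [
    [[-0.8, 0.12, -0.1, 0, 0, 0, 1], [-0.8, 0.12, -0.1, 0, 0, 0, 1], [-0.8, 0.12, -0.1, 0, 0, 0, 1]]
  ]
}}

```text
clock: 24.55
position: [445.5, -99.1, 193.8]
ee_rot: [-0.698, 0.716, 0.001, -0.001]
contact_force: [-0.7, -0.3, 1.7]
gripper_width: 84.8
```

>>> {"fn": "apply_moves", "kwargs": {
  "increments": [
    [[-0.81, 0.13, 0, 0, 0, 0, 1], [-0.81, 0.13, 0, 0, 0, 0, 1], [-0.81, 0.13, 0, 0, 0, 0, 1], [-0.81, 0.13, 0, 0, 0, 0, 1], [-0.81, 0.13, 0, 0, 0, 0, 1]]
  ]
}}

```text
clock: 25.05
position: [435.6, -20.6, 193.8]
ee_rot: [-0.697, 0.717, 0.0, -0.001]
contact_force: [-0.6, -0.4, 0.3]
gripper_width: 85.2
```

```bash
python3 shot.py wrist w18; python3 - <<'E'
from fit import *
p=load("w18.pkl");b=(190,110,320,300)
m=seg(p,170,9,120,50,b)
m=cv2.morphologyEx(m.astype(np.uint8),cv2.MORPH_CLOSE,np.ones((9,9)))>0
print(m.sum(),fit([(p,m,b)],lambda v:[cyl(*v,66,0,44)],[433,-20],[5,5]))
E
python3 plan.py 433 -20.3 150 -1.6
```

```text
5603 (array([434.175, -19.529]), np.float64(0.037))
t 25.1 pos [435.7 -20.7 193.9] phi -1.601 tilt [-0.001 -0.    -1.   ] q [ 0.33  0.19 -0.59  0.   -0.79 -0.36] w 85.3 F [0.5 0.6 0.7]
[-0.003, 0.027, 0.439, 0.003, -0.001, -0.001]
```

View pics/w18.png

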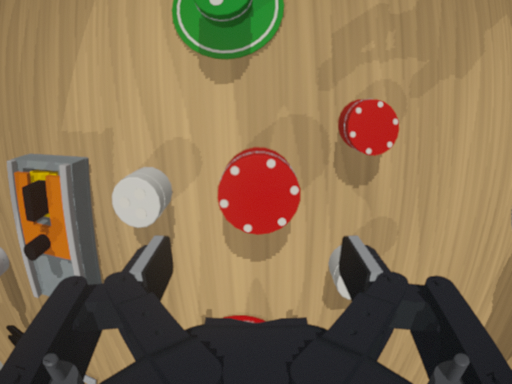

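>>> {"fn": "apply_moves", "kwargs": {
  "increments": [
    [[-0.01, 0.015, 0.3, 0, 0, 0, 1], [-0.01, 0.015, 0.6, 0, 0, 0, 1], [-0.01, 0.015, 0.8, 0, 0, 0, 1], [-0.01, 0.015, 0.8, 0, 0, 0, 1], [-0.01, 0.015, 0.8, 0, 0, 0, 1]]
  ]
}}

```text
clock: 25.6
position: [434.6, -19.4, 114.5]
ee_rot: [-0.697, 0.717, 0.0, -0.0]
contact_force: [-0.2, 0.4, -0.4]
gripper_width: 85.7
```

```bash
python3 plan.py 434.2 -19.5 78 -1.6;python3 shot.py wrist w19
```

```text
t 25.6 pos [434.6 -19.4 114.5] phi -1.6 tilt [-0.001 -0.    -1.   ] q [ 0.33  0.32 -0.68  0.   -0.56 -0.36] w 85.7 F [-0.2  0.4 -0.4]
[0.001, 0.004, 0.365, 0.001, -0.001, -0.001]
```

View pics/w19.png

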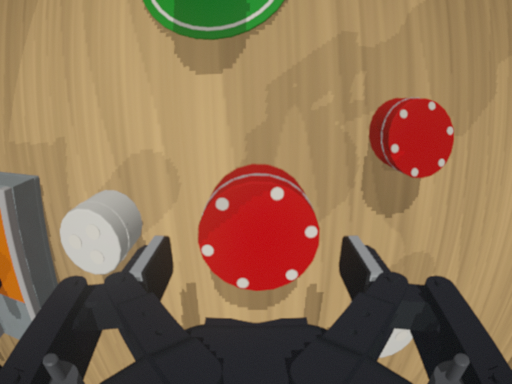

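>>> {"fn": "apply_moves", "kwargs": {
  "increments": [
    [[0, 0.01, 0.2, 0, 0, 0, 1], [0, 0.01, 0.35, 0, 0, 0, 1], [0, 0.01, 0.36, 0, 0, 0, 1], [0, 0.01, 0.36, 0, 0, 0, 1], [0, 0.01, 0.36, 0, 0, 0, -1], [0, 0.01, 0.36, 0, 0, 0, -1], [0, 0.01, 0.36, 0, 0, 0, -1], [0, 0.01, 0.36, 0, 0, 0, -1], [0, 0.01, 0.36, 0, 0, 0, -1]]
  ]
}}

```text
clock: 26.55
position: [434.1, -18.6, 79.9]
ee_rot: [-0.697, 0.717, -0.001, 0.001]
contact_force: [-0.8, 0.2, 6.2]
gripper_width: 64.8
```

>>> {"fn": "apply_moves", "kwargs": {
  "increments": [
    [[0, 0, -0.1, 0, 0, 0, -1], [0, 0, -0.3, 0, 0, 0, -1], [0, 0, -0.6, 0, 0, 0, -1], [0, 0, -0.6, 0, 0, 0, -1], [0, 0, -0.6, 0, 0, 0, -1]]
  ]
}}

```text
clock: 27.05
position: [433.4, -18.7, 139.4]
ee_rot: [-0.697, 0.717, -0.0, 0.001]
contact_force: [0.3, -0.0, -1.0]
gripper_width: 64.7
```

```bash
python3 plan.py 459.3 184.3 138 -1.6;python3 shot.py wrist w20;python3 shot.py scene s10
```

```text
t 27.05 pos [433.4 -18.7 139.4] phi -1.6 tilt [ 0.002  0.001 -1.   ] q [ 0.33  0.27 -0.66 -0.   -0.63 -0.36] w 64.7 F [ 0.3 -0.  -1. ]
[-0.679, -0.067, 0.006, -0.005, 0.002, 0.0]
[-0.679, -0.067, 0.005, 0.0, 0.0, 0.0]
[-0.679, -0.067, 0.005, 0.0, 0.0, 0.0]
```

View pics/w20.png

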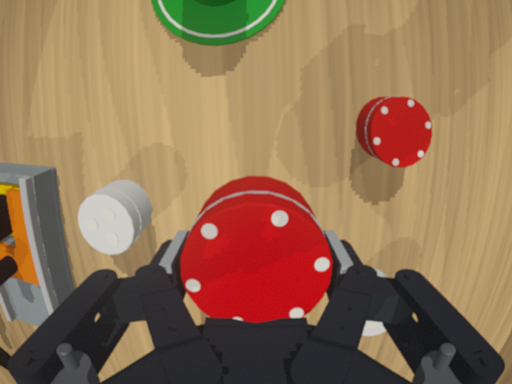

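>>> {"fn": "apply_moves", "kwargs": {
  "increments": [
    [[-0.68, -0.067, 0, 0, 0, 0, -1], [-0.68, -0.067, 0, 0, 0, 0, -1], [-0.68, -0.067, 0, 0, 0, 0, -1]]
  ]
}}

```text
clock: 27.45
position: [442.2, 50.6, 137.6]
ee_rot: [-0.698, 0.716, 0.0, -0.001]
contact_force: [0.5, 0.1, -0.8]
gripper_width: 64.6
```

>>> {"fn": "apply_moves", "kwargs": {
  "increments": [
    [[-0.68, -0.067, 0, 0, 0, 0, -1], [-0.68, -0.067, 0, 0, 0, 0, -1], [-0.68, -0.067, 0, 0, 0, 0, -1]]
  ]
}}

```text
clock: 27.75
position: [450.8, 118.0, 137.6]
ee_rot: [-0.698, 0.716, 0.0, -0.001]
contact_force: [-0.1, -0.3, -2.1]
gripper_width: 64.8
```

>>> {"fn": "apply_moves", "kwargs": {
  "increments": [
    [[-0.68, -0.067, 0, 0, 0, 0, -1], [-0.68, -0.067, 0, 0, 0, 0, -1], [-0.68, -0.067, 0.2, 0, 0, 0, -1], [-0.68, -0.067, 0.2, 0, 0, 0, -1], [-0.68, -0.067, 0.2, 0, 0, 0, -1]]
  ]
}}

```text
clock: 28.25
position: [458.6, 183.2, 117.8]
ee_rot: [-0.697, 0.717, 0.0, -0.002]
contact_force: [-0.5, 0.2, -1.7]
gripper_width: 64.8
```

```bash
python3 plan.py 459.5 185.3 84 -1.6;python3 shot.py wrist w21; python3 - <<'E'
from fit import *
p=load("w21.pkl")
im=p["img"][:,:,::-1].copy()
def pl(P,c): cv2.polylines(im,[proj(p,P).astype(np.int32)],True,c,1)
pl(cyl(459.5,184.5,100,4,4)[:40],(255,255,0))
cv2.imwrite("pics/w21o.png",im)
E
```

```text
t 28.25 pos [458.6 183.2 117.8] phi -1.6 tilt [-0.003 -0.002 -1.   ] q [ 0.71  0.39 -0.54 -0.   -0.64 -0.74] w 64.8 F [-0.5  0.2 -1.7]
[-0.022, -0.01, 0.338, 0.005, -0.004, -0.0]
```

View pics/w21o.png

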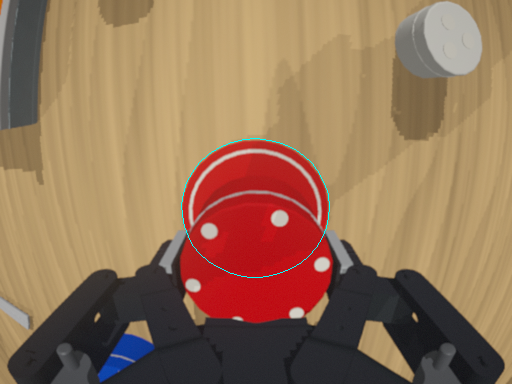

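>>> {"fn": "apply_moves", "kwargs": {
  "increments": [
    [[-0.02, -0.01, 0.15, 0, 0, 0, -1], [-0.02, -0.01, 0.27, 0, 0, 0, -1], [-0.02, -0.01, 0.31, 0, 0, 0, -1], [-0.02, -0.01, 0.33, 0, 0, 0, -1], [-0.02, -0.01, 0.33, 0, 0, 0, -1]]
  ]
}}

```text
clock: 28.8
position: [460.5, 186.4, 85.9]
ee_rot: [-0.697, 0.717, -0.0, 0.0]
contact_force: [0.6, 0.8, -2.0]
gripper_width: 64.8
```

>>> {"fn": "apply_moves", "kwargs": {
  "increments": [
    [[0, 0, 0.01, 0, 0, 0, -1], [0, 0, 0.01, 0, 0, 0, -1]]
  ]
}}

```text
clock: 29.0
position: [460.4, 186.6, 84.8]
ee_rot: [-0.697, 0.717, -0.0, 0.0]
contact_force: [-0.3, -0.3, -2.1]
gripper_width: 64.7
```

>>> {"fn": "apply_moves", "kwargs": {
  "increments": [
    [[0.01, 0, 0.01, 0, 0, 0, -1], [0.01, 0, 0.015, 0, 0, 0, -1], [0.01, 0, 0.015, 0, 0, 0, -1]]
  ]
}}

```text
clock: 29.3
position: [460.5, 185.8, 83.9]
ee_rot: [-0.697, 0.717, -0.0, 0.001]
contact_force: [-2.9, 0.0, 6.3]
gripper_width: 64.9
```

>>> {"fn": "apply_moves", "kwargs": {
  "increments": [
    [[0, 0, 0, 0, 0, 0, 1], [0, 0, 0, 0, 0, 0, 1], [0, 0, 0, 0, 0, 0, 1], [0, 0, -0.1, 0, 0, 0, 1], [0, 0, -0.4, 0, 0, 0, 1], [0, 0, -0.8, 0, 0, 0, 1], [0, 0, -1, 0, 0, 0, 1], [0, 0, -1, 0, 0, 0, 1]]
  ]
}}

```text
clock: 30.1
position: [461.7, 186.6, 186.9]
ee_rot: [-0.697, 0.717, -0.001, 0.004]
contact_force: [0.2, 0.9, 0.0]
gripper_width: 85.3
```

```bash
python3 plan.py 551 395 215 -1.1;python3 shot.py wrist w22
```

```text
t 30.1 pos [461.7 186.6 186.9] phi -1.599 tilt [ 0.007  0.005 -1.   ] q [ 0.71  0.29 -0.46  0.   -0.81 -0.74] w 85.3 F [0.2 0.9 0. ]
[-0.703, -0.279, -0.088, -0.014, 0.009, -0.332]
[-0.647, -0.391, -0.094, 0.0, 0.0, -0.332]
[-0.574, -0.492, -0.094, 0.0, 0.0, -0.332]
```

View pics/w22.png

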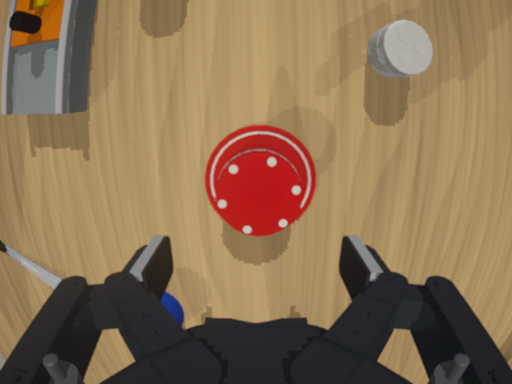

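```bash
python3 plan.py 582 335.3 190 -1.1; python3 -c "
from h import *
print(onz(load('top0.pkl'),[[152,147]],0))"
```

```text
t 30.15 pos [460.7 185.9 184.9] phi -1.599 tilt [ 0.003  0.003 -1.   ] q [ 0.71  0.3  -0.47 -0.   -0.8  -0.74] w 85.5 F [-0.2 -0.6 -0.3]
[-0.764, -0.585, -0.022, -0.007, 0.005, -0.499]
[-0.596, -0.755, -0.026, 0.0, 0.0, -0.499]
[[707.69181434 304.01114878]]
```

>>> {"fn": "apply_moves", "kwargs": {
  "increments": [
    [[-0.765, -0.585, -0.02, 0, 0, -0.5, 1], [-0.765, -0.585, -0.02, 0, 0, -0.5, 1], [-0.765, -0.585, -0.02, 0, 0, -0.5, 1], [-0.765, -0.585, -0.02, 0, 0, -0.5, 1]]
  ]
}}

```text
clock: 30.55
position: [520.4, 260.3, 182.9]
ee_rot: [0.781, -0.625, -0.001, 0.002]
contact_force: [0.7, 0.4, 0.3]
gripper_width: 85.4
```

>>> {"fn": "apply_moves", "kwargs": {
  "increments": [
    [[-0.596, -0.755, -0.02, 0, 0, -0.5, 1], [-0.596, -0.755, -0.02, 0, 0, -0.5, 1], [-0.596, -0.755, -0.02, 0, 0, -0.5, 1], [-0.596, -0.755, -0.02, 0, 0, -0.5, 1], [-0.596, -0.755, -0.02, 0, 0, -0.5, 1]]
  ]
}}

```text
clock: 31.05
position: [580.3, 333.6, 186.2]
ee_rot: [0.852, -0.523, -0.001, 0.001]
contact_force: [0.2, 0.1, -0.4]
gripper_width: 85.4
```

```bash
python3 shot.py wrist w23; python3 - <<'E'
from fit import *
p=load("w23.pkl");b=(190,110,320,300)
m=seg(p,105,130,90,40,b)
m=cv2.morphologyEx(m.astype(np.uint8),cv2.MORPH_CLOSE,np.ones((9,9)))>0
print(m.sum(),fit([(p,m,b)],lambda v:[cyl(*v,66,0,44)],[582,335.3],[5,5]))
E
python3 plan.py 582 335.3 120 -1.1
```

```text
5849 (array([582.378, 335.917]), np.float64(0.054))
t 31.1 pos [580.4 333.6 186.7] phi -1.101 tilt [-0.002 -0.001 -1.   ] q [ 0.76  0.55 -0.02 -0.   -1.   -0.29] w 85.1 F [0.7 0.6 0.2]
[-0.008, -0.023, 0.667, 0.004, -0.0, -0.001]
```

View pics/w23.png

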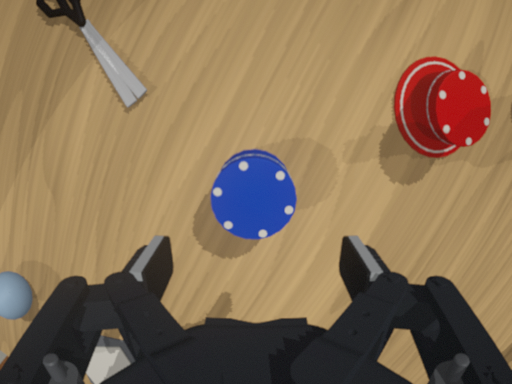

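>>> {"fn": "apply_moves", "kwargs": {
  "increments": [
    [[-0.01, -0.025, 0.3, 0, 0, 0, 1], [-0.01, -0.025, 0.6, 0, 0, 0, 1], [-0.01, -0.025, 0.7, 0, 0, 0, 1], [-0.01, -0.025, 0.7, 0, 0, 0, 1], [-0.01, -0.025, 0.7, 0, 0, 0, 1]]
  ]
}}

```text
clock: 31.6
position: [583.7, 337.2, 118.4]
ee_rot: [0.853, -0.522, 0.001, -0.001]
contact_force: [-0.9, -1.5, 0.9]
gripper_width: 85.5
```

```bash
python3 plan.py 582.2 335.7 79 -1.1
```

```text
t 31.6 pos [583.7 337.2 118.4] phi -1.099 tilt [ 0.002  0.001 -1.   ] q [ 0.76  0.63 -0.07  0.   -0.86 -0.29] w 85.5 F [-0.9 -1.5  0.9]
[0.006, 0.021, 0.394, -0.004, -0.0, 0.002]
```

>>> {"fn": "apply_moves", "kwargs": {
  "increments": [
    [[0, 0.015, 0.2, 0, 0, 0, 1], [0, 0.015, 0.35, 0, 0, 0, 1], [0, 0.015, 0.38, 0, 0, 0, 1], [0, 0.015, 0.38, 0, 0, 0, 1], [0, 0.015, 0.38, 0, 0, 0, -1], [0, 0.015, 0.38, 0, 0, 0, -1], [0, 0.015, 0.38, 0, 0, 0, -1], [0, 0.015, 0.38, 0, 0, 0, -1], [0, 0.015, 0.38, 0, 0, 0, -1]]
  ]
}}

```text
clock: 32.5
position: [582.5, 337.0, 80.3]
ee_rot: [0.853, -0.522, 0.001, -0.001]
contact_force: [-0.9, 0.9, 6.2]
gripper_width: 64.7
```

>>> {"fn": "apply_moves", "kwargs": {
  "increments": [
    [[0, 0, -0.1, 0, 0, 0, -1], [0, 0, -0.3, 0, 0, 0, -1], [0, 0, -0.6, 0, 0, 0, -1], [0, 0, -1, 0, 0, 0, -1], [0, 0, -1, 0, 0, 0, -1], [0, 0, -1, 0, 0, 0, -1]]
  ]
}}

```text
clock: 33.1
position: [581.7, 336.3, 179.7]
ee_rot: [0.853, -0.523, -0.0, -0.001]
contact_force: [-0.1, -0.0, -2.9]
gripper_width: 64.5
```

```bash
python3 shot.py wrist w24; python3 plan.py 480 -60 185 -1.6
```

```text
t 33.15 pos [581.1 335.8 178. ] phi -1.1 tilt [-0.002 -0.001 -1.   ] q [ 0.76  0.56 -0.03 -0.   -0.98 -0.29] w 64.7 F [-0.7 -0.9 -2.7]
[0.767, 0.674, -0.016, 0.005, 0.0, 0.25]
[0.845, 0.573, -0.017, 0.0, 0.0, 0.25]
[0.91, 0.463, -0.017, 0.0, 0.0, 0.25]
[0.961, 0.346, -0.017, 0.0, 0.0, 0.25]
```

View pics/w24.png

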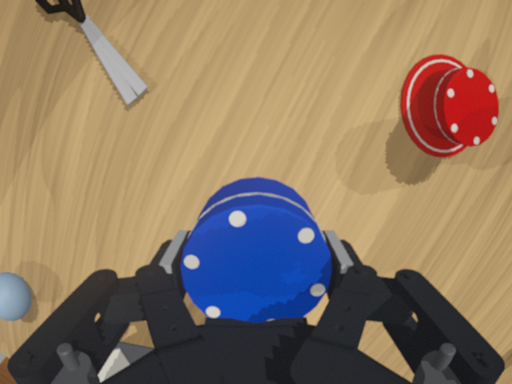

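>>> {"fn": "apply_moves", "kwargs": {
  "increments": [
    [[0.77, 0.675, -0.02, 0, 0, 0.25, -1], [0.77, 0.675, -0.02, 0, 0, 0.25, -1], [0.77, 0.675, -0.02, 0, 0, 0.25, -1]]
  ]
}}

```text
clock: 33.45
position: [553.1, 231.4, 178.3]
ee_rot: [0.817, -0.577, -0.002, 0.005]
contact_force: [0.2, 0.5, -2.0]
gripper_width: 65.0
```

>>> {"fn": "apply_moves", "kwargs": {
  "increments": [
    [[0.845, 0.575, -0.02, 0, 0, 0.25, -1], [0.845, 0.575, -0.02, 0, 0, 0.25, -1], [0.845, 0.575, -0.02, 0, 0, 0.25, -1]]
  ]
}}

```text
clock: 33.75
position: [527.7, 133.1, 180.8]
ee_rot: [0.779, -0.627, -0.002, 0.004]
contact_force: [-0.2, 0.0, -1.1]
gripper_width: 64.6
```

>>> {"fn": "apply_moves", "kwargs": {
  "increments": [
    [[0.91, 0.46, -0.02, 0, 0, 0.25, -1], [0.91, 0.46, -0.02, 0, 0, 0.25, -1], [0.91, 0.46, -0.02, 0, 0, 0.25, -1]]
  ]
}}

```text
clock: 34.05
position: [503.0, 35.0, 183.1]
ee_rot: [0.739, -0.674, -0.002, 0.003]
contact_force: [0.6, -0.6, -2.1]
gripper_width: 64.8
```

>>> {"fn": "apply_moves", "kwargs": {
  "increments": [
    [[0.96, 0.35, -0.02, 0, 0, 0.25, -1], [0.96, 0.35, -0.02, 0, 0, 0.25, -1], [0.96, 0.35, -0.02, 0, 0, 0.25, -1], [0.96, 0.35, -0.02, 0, 0, 0.25, -1]]
  ]
}}

```text
clock: 34.45
position: [480.3, -60.6, 186.0]
ee_rot: [-0.696, 0.718, 0.001, -0.001]
contact_force: [0.2, 1.3, -1.0]
gripper_width: 64.9
```

```bash
python3 plan.py 536 -351 185 -1.75
```

```text
t 34.45 pos [480.3 -60.6 186. ] phi -1.602 tilt [-0.002 -0.    -1.   ] q [ 0.21  0.28 -0.49 -0.   -0.8  -0.24] w 64.9 F [ 0.2  1.3 -1. ]
[0.962, -0.216, 0.003, 0.004, -0.001, 0.099]
[0.95, -0.263, 0.003, 0.0, 0.0, 0.099]
[0.936, -0.309, 0.003, 0.0, 0.0, 0.099]
```

>>> {"fn": "apply_moves", "kwargs": {
  "increments": [
    [[0.96, -0.22, 0, 0, 0, 0.1, -1], [0.96, -0.22, 0, 0, 0, 0.1, -1], [0.96, -0.22, 0, 0, 0, 0.1, -1]]
  ]
}}

```text
clock: 34.75
position: [501.9, -158.9, 186.1]
ee_rot: [-0.678, 0.735, -0.0, -0.0]
contact_force: [-0.9, 0.8, -2.7]
gripper_width: 64.8
```

>>> {"fn": "apply_moves", "kwargs": {
  "increments": [
    [[0.95, -0.26, 0, 0, 0, 0.1, -1], [0.95, -0.26, 0, 0, 0, 0.1, -1], [0.95, -0.26, 0, 0, 0, 0.1, -1]]
  ]
}}

```text
clock: 35.05
position: [520.5, -255.9, 185.9]
ee_rot: [-0.659, 0.752, -0.001, -0.0]
contact_force: [0.2, 0.4, -1.4]
gripper_width: 64.4
```

>>> {"fn": "apply_moves", "kwargs": {
  "increments": [
    [[0.935, -0.31, 0, 0, 0, 0.1, -1], [0.935, -0.31, 0, 0, 0, 0.1, -1], [0.935, -0.31, 0.3, 0, 0, 0.1, -1], [0.935, -0.31, 0.65, 0, 0, 0.1, -1], [0.935, -0.31, 0.65, 0, 0, 0.1, -1], [0.935, -0.31, 0.65, 0, 0, 0.1, -1]]
  ]
}}

```text
clock: 35.65
position: [538.1, -348.5, 121.3]
ee_rot: [-0.642, 0.767, 0.001, -0.001]
contact_force: [0.1, 0.6, -0.8]
gripper_width: 64.6
```

```bash
python3 plan.py 536 -351 85 -1.75;python3 shot.py wrist w25; python3 - <<'E'
from fit import *
p=load("w25.pkl")
im=p["img"][:,:,::-1].copy()
def pl(P,c): cv2.polylines(im,[proj(p,P).astype(np.int32)],True,c,1)
pl(cyl(536,-351,100,4,4)[:40],(0,255,255))
cv2.imwrite("pics/w25o.png",im)
E
```

```text
t 35.65 pos [ 538.1 -348.5  121.3] phi -1.747 tilt [-0.002  0.    -1.   ] q [-0.32  0.58 -0.16  0.   -0.83  0.15] w 64.6 F [ 0.1  0.6 -0.8]
[0.028, 0.015, 0.363, 0.004, -0.0, 0.006]
```

View pics/w25o.png

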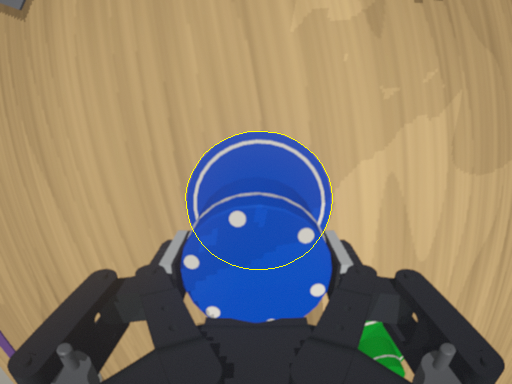

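Mat overlay matches. Lowering.

>>> {"fn": "apply_moves", "kwargs": {
  "increments": [
    [[0.025, 0.015, 0.15, 0, 0, 0, -1], [0.025, 0.015, 0.27, 0, 0, 0, -1], [0.025, 0.015, 0.33, 0, 0, 0, -1], [0.025, 0.015, 0.35, 0, 0, 0, -1], [0.025, 0.015, 0.35, 0, 0, 0, -1]]
  ]
}}

```text
clock: 36.2
position: [535.8, -351.8, 87.2]
ee_rot: [-0.641, 0.767, -0.0, 0.0]
contact_force: [-0.5, -0.2, -2.2]
gripper_width: 64.5
```

>>> {"fn": "apply_moves", "kwargs": {
  "increments": [
    [[0, 0, 0.01, 0, 0, 0, -1], [0, 0, 0.015, 0, 0, 0, -1], [0, 0, 0.015, 0, 0, 0, -1]]
  ]
}}

```text
clock: 36.5
position: [535.6, -352.0, 85.7]
ee_rot: [-0.641, 0.767, -0.0, 0.0]
contact_force: [-0.5, 0.4, -1.6]
gripper_width: 64.3
```

```bash
python3 plan.py 536 -351 84 -1.75
```

```text
t 36.5 pos [ 535.6 -352.    85.7] phi -1.749 tilt [ 0. -0. -1.] q [-0.33  0.63 -0.19  0.   -0.75  0.15] w 64.3 F [-0.5  0.4 -1.6]
[-0.01, -0.003, 0.017, -0.001, -0.0, 0.001]
```

>>> {"fn": "apply_moves", "kwargs": {
  "increments": [
    [[0, 0, 0.01, 0, 0, 0, -1], [0, 0, 0.015, 0, 0, 0, -1], [0, 0, 0.015, 0, 0, 0, -1]]
  ]
}}

```text
clock: 36.8
position: [535.5, -352.0, 84.3]
ee_rot: [-0.641, 0.767, -0.0, 0.0]
contact_force: [-1.4, 0.3, 0.5]
gripper_width: 64.9
```

>>> {"fn": "apply_moves", "kwargs": {
  "increments": [
    [[0, 0, 0.005, 0, 0, 0, -1], [0, 0, 0.005, 0, 0, 0, -1]]
  ]
}}

```text
clock: 37.0
position: [535.6, -352.0, 84.3]
ee_rot: [-0.641, 0.767, -0.0, 0.0]
contact_force: [-1.9, 1.2, 5.1]
gripper_width: 64.8
```

Landed on the mat. Release, rise, and back off for the final check.

>>> {"fn": "apply_moves", "kwargs": {
  "increments": [
    [[0, 0, 0, 0, 0, 0, 1], [0, 0, 0, 0, 0, 0, 1], [0, 0, 0, 0, 0, 0, 1], [0, 0, -0.1, 0, 0, 0, 1], [0, 0, -0.4, 0, 0, 0, 1], [0, 0, -0.8, 0, 0, 0, 1], [0, 0, -1, 0, 0, 0, 1], [0, 0, -1, 0, 0, 0, 1]]
  ]
}}

```text
clock: 37.8
position: [537.3, -352.8, 188.5]
ee_rot: [-0.642, 0.767, -0.004, 0.002]
contact_force: [0.6, -0.8, 0.3]
gripper_width: 85.4
```

>>> {"fn": "apply_moves", "kwargs": {
  "increments": [
    [[0, 0.7, -0.7, 0, 0, 0, 1], [0, 0.7, -0.7, 0, 0, 0, 1], [0, 0.7, -0.7, 0, 0, 0, 1], [0, 0.7, -0.7, 0, 0, 0, 1], [0, 0.7, -0.7, 0, 0, 0, 1], [0, 0.7, -0.7, 0, 0, 0, 1]]
  ]
}}

```text
clock: 38.4
position: [466.7, -339.3, 251.9]
ee_rot: [-0.641, 0.767, 0.001, -0.001]
contact_force: [0.3, -0.7, -0.4]
gripper_width: 85.0
```

```bash
python3 plan.py . . . .; python3 shot.py scene sF;python3 shot.py top tF;python3 shot.py wrist wF; python3 - <<'E'
from fit import *
t=load("tF.pkl");s=load("sF.pkl")
for p,n,f in((t,"tF",(90,130,450,330)),(s,"sF",(90,130,450,330))):
    a=p["img"][f[1]:f[3],f[0]:f[2],::-1];im=cv2.resize(a,None,fx=2.2,fy=2.2,interpolation=cv2.INTER_CUBIC)
    def pl(P,c): cv2.polylines(im,[((proj(p,P)-[f[0],f[1]]+.5)*2.2).astype(np.int32)],True,c,1)
    for (x,y,d,h) in((459.5,184.5,66,44),(456.5,-181.5,46,40),(536,-351,66,44)): pl(cyl(x,y,d,4+h,4+h)[:40],(0,255,255))
    cv2.imwrite(f"pics/{n}z.png",im)
E
```

```text
t 38.4 pos [ 466.7 -339.3  251.9] phi -1.749 tilt [-0.002  0.001 -1.   ] q [-0.35  0.35 -0.19 -0.   -1.04  0.17] w 85.0 F [ 0.3 -0.7 -0.4]
[0.0, 0.0, 0.0, 0.005, 0.001, 0.0]
```

View pics/tFz.png

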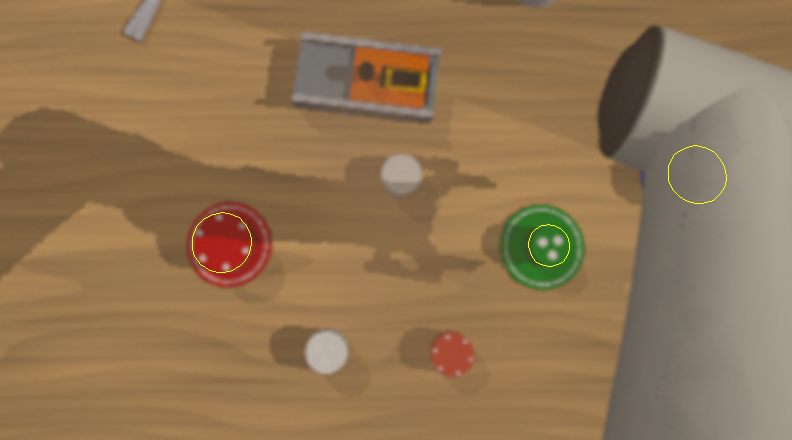

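View pics/sFz.png

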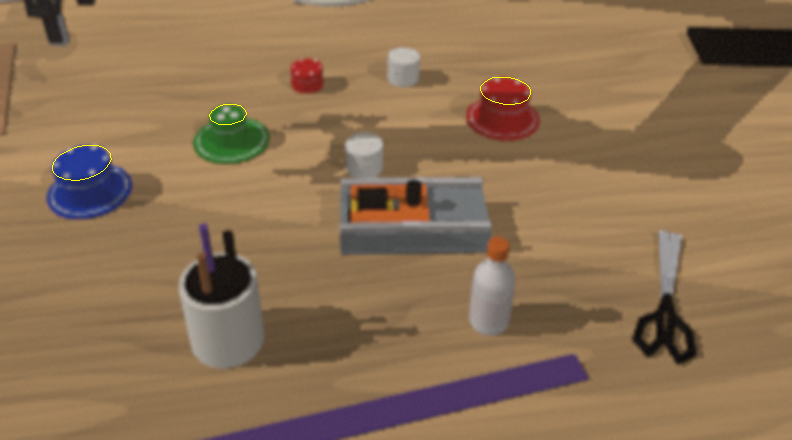

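```bash
python3 -c "
from bench import arm
print(arm.job_done())"
```

```text
the job is handed in; nothing more can be done
None
```

The job is handed in at about 38 s of the 131 s allowed. `job_done()` gives no verdict, so the result below rests on my own checks.

**What I did**
- I pushed the gate open with closed fingers.
- I lifted the blade case off the blue tin by its fin and set it on the bay floor. I felt about 5 N of contact there before letting go.
- I pushed the gate back until it met its stop at about 7 N.
- The green, red and blue tins went onto their own mats in that order. Each was released only after it touched the mat.

**What the last checks showed**
- **Tins:** in the scene view, the lids of all three tins matched the outlines I drew for tins centred on their mats. The top view agreed for red and green; the arm hid blue there, so blue was checked in the scene view only.
- **Case and gate:** the wrist picture after closing showed the case centred in the bay and the knob at the closed position.
- **Surroundings:** the pen pot and the white look-alikes were where they started. The gripper was open and clear of everything.

No check failed. The top and scene cameras disagreed by about 2 to 4 mm on the mat positions. I settled that with wrist-camera overlays, well inside the 15 mm tolerance.

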